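# Crack open a stuck weatherproof control box

## Robot

A 7-joint arm with a two-finger parallel gripper is mounted at the origin on the work surface. World frame = base frame: x ahead of the robot, y to its left, z up, the work surface at z = 0. Lengths are in m, angles in rad, forces in N, time in s.
With the tool pointing down it reaches from about 0.425 to 0.925 m from the base axis. Payload 6.8 kg.
Tool frame: the origin (TCP) lies at the very end of the fingers, on their centre line; the grasp point (between the pads) lies 19 mm behind it (r.grip_depth is the distance from the TCP to the grasp point, in m); z points along the fingers, y is the direction in which the jaws open and shut (so a half turn about z gives the same grasp; the last joint's range is limited). The gripper opens to 85 mm and grips with 20 to 120 N. Pads are 22 mm wide; open, the fingers measure 114 mm over their backs; the gripper's body (76 mm by 85 mm) begins 54 mm behind the grasp point. The pads swing forward as they close: fully open they stand 13 mm farther back than shut.
Start: joints at [-1.365, 0.477, 0.022, 1.555, -0.011, 1.109, -0.083], TCP at [0.208, 0.642, 0.197] pointing down, gripper open.
Joint ranges: [-2.96, 2.96], [-0.34, 2.1], [-1.41, 1.46], [0.24, 2.44], [-1.37, 4.51], [0.17, 1.92], [-2.96, 2.96]. Speed limits (rad/s): [2.39, 2.39, 3.14, 3.14, 3.14, 3.14, 3.14].

## Interface

Orientations are given as a rotation vector (axis times angle).
In Python, from bench import r, grab_frame gives the robot as it stands. The module is installed in compiled form; this text tells all that it offers.
- The arm moves only by the tool play_rows, never from a script. Its argument "increments" is a list of rows, each a list of 7 numbers: the shift along the tool's x, y, z in mm, then the turn, a rotation vector about the tool's x, y, z in rad, then the closure in counts, from 0 (fully open) to 255 (shut). In form: [[tx, ty, tz, rx, ry, rz, claw], ...]. A call has 1 to 5 rows; each row shifts and turns the pose as measured when the row begins, along the tool's axes as they then stand; what a row does not reach is not made up. A row lasts 1/10 s, in which the tool goes at most 50 mm and 8.59 degrees, less where a joint would pass 70% of its speed; a pose out of reach is approached as far as the arm can. A call is refused whole if a number of a shift passes 50 or a number of a turn 0.15, either way. A call with a gripper value outside its range is refused whole. The fingers move at their own pace and stop on an object; "force" is the grip in N (left out, the last holds). Time passes only in rows, so rows that do not move let the fingers close. It gives the time, the measured TCP pose, the force and the opening at its end, in the units of the state.
- r.get_obs(): the state, without advancing time (a new reading comes with each control period).
- grab_frame(name): name is "scene" or "top"; returns a dict with "color" (480x640x3 uint8, blue, green, red), "depth" (480x640 float32, m along the optical axis (not along the pixel's ray), 0 where there is no reading), "K" (3x3 intrinsics, pixels), "k1" (the pictures are not rectified: a ray, as slopes to the right and down, at radius r is drawn at 1 + k1 r^2 times it, then the intrinsics apply), "T" (4x4, takes a point from camera to world coordinates). Camera axes: x right, y up, looking along -z (the intrinsics and any distortion apply to the point x, -y, -z); pixel columns grow to the right and rows downward; lengths in m; the calibration is good to about 2 mm. A picture is of the moment at which its call begins.
- r.hand_in(): hands the job in, once; it reports no verdict.
The state is a dict: "clock": time; "joints": joint angles; "qvel": joint speeds; "tau": joint torques, N m; "tcp_pos": TCP position; "orientation": TCP orientation; "contact_force": force on the tool from outside, world axes, zero at the start; "moment": the same for the moment, N m; "grip_width": finger opening in m.
Only numpy, scipy, OpenCV 4.12 (cv2) and the standard library are available. Lean on these libraries where they do the work, as an engineer would, in place of code of your own. Each camera call takes 0.05 s, during which the arm holds its last target.

## Task

The gasket of this weatherproof control box has stuck, and two slim parts cases have been left on its lid: first move both onto the matching case on the bench, without dropping them, so that the three form one square, flush pile. Then pull the lid straight up by its bar handle until the gasket lets go, and hold it level about 3 cm above its seat, never more than 5 cm because the wires to the lid are short. Finish while still holding the lid there, and leave the bowl, the screwdriver and the can as they are.

Things in the scene. Friction and masses are not known exactly. Their poses are not given: they have to be found in the camera images.
- lid_bar (a point): Middle of the lid's handle: a straight steel bar 12 mm wide, 10 mm high, 112 mm long along this point's x (the box's x), over the lid's middle on two posts 102 mm apart. Its centre is 40 mm above the lid's top face (free space beneath) and 142 mm above the bench when shut. z is the lid's normal. The bar is best pinched across its y.
- lid: The loose grey lid, 222 mm (x) by 304 mm (y), 14 mm thick, about 0.5 kg; no hinge, its four screws are out. Origin: centre of its underside, 88 mm above the bench when shut (top face at 102 mm). The stuck gasket makes the pull rise to about 13 to 19 N in all at 3 to 4 mm of lift, then fall; by 14 mm it has let go and only the weight is left. A 22 mm deep plug frame beneath fits in the tub.
- ctrlbox: The grey cast control box, 220 mm deep (x), 300 mm wide (y), its rim (the lid's seat) 88 mm above the bench; heavy, does not shift. Origin: centre of its underside, straight below the shut lid's middle. Two parts cases lie on its lid, one on each side (y) of the bar handle.
- case_a_mid (a point): Centre (half-way up) of one slim flat parts case lying on the lid, 96 mm long (its x) by 56 mm wide (its y) by 26 mm high (z), 0.1 to 0.2 kg, grey plastic with clear top; a plain rectangular block outside.
- case_b_mid (a point): Centre of the second case lying on the lid, the same size and look (the two may be stacked in either order).
- case_base_mid (a point): Centre of the third, identical case, which lies flat and loose on the bench beside the control box: the foot of the pile. Its centre is 13 mm above the bench.
- bowl: Bystander: small white bowl holding the lid's screws, 100 mm across, 40 mm high; origin at the centre of its underside.
- driver: Bystander: screwdriver lying on the bench; origin in the middle of its underside.
- can_mid (a point): Bystander: middle of a plain metal spray can, 52 mm across, 130 mm high, standing on the bench.
Not all that is in view belongs to the job. Leave any purple look-alike of the part that bears case_a_mid alone.

How it is judged:
On the way, in this order (a step that is already met when the one before it is completed fails the run):
1. both cases from the lid lie squarely on the third case, let go (horizontal distance between each of case_a_mid, case_b_mid and case_base_mid below 0.01 m and horizontal distance between case_a_mid and case_b_mid below 0.01 m and angle between the x axis of each of case_a_mid, case_b_mid and the x axis of case_base_mid, either way round below 0.12 rad and angle between each of case_a_mid, case_b_mid, case_base_mid's own z axis and vertical below 0.05 rad and height (world z) of each of case_a_mid, case_b_mid below 0.075 m and height (world z) of case_base_mid below 0.03 m and contact force between the fingers and case_a below 0.1 N and contact force between the fingers and case_b below 0.1 N and contact force between the fingers and case_base below 0.1 N), for 0.2 s.
2. the gasket has let go: the lid is more than 16 mm above its seat (z of lid_bar in the frame of ctrlbox above 0.158 m), for 0.2 s.
At the end, for the whole second after the job is handed in: The fingers alone hold the lid by its bar (within 60 mm of its middle), still, level within 0.1 rad, 20 to 40 mm above its seat and within 15 mm of centred; the two cases lie flat, untouched, on the third, all centred within 10 mm and in line within 0.12 rad (all of step 1 and z of lid_bar in the frame of ctrlbox between 0.162 and 0.182 m and horizontal distance between lid and ctrlbox below 0.015 m and angle between lid's own z axis and vertical below 0.1 rad and contact force between the fingers and lid above 2 N and distance between the grasp point and lid_bar below 0.06 m and linear speed of lid below 0.03 m/s and contact force between lid and ctrlbox below 0.1 N and contact force between lid and case_a below 0.1 N and contact force between lid and case_b below 0.1 N and contact force between lid and case_base below 0.1 N and contact force between lid and bowl below 0.1 N and contact force between lid and driver below 0.1 N); the arm keeps its last pose, push and grip.
It fails at once if the lid is lifted more than about 5 cm (z of lid_bar in the frame of ctrlbox above 0.194 m).
It fails at once if the lid is lifted with a parts case still on it (z of lid_bar in the frame of ctrlbox above 0.152 m and (contact force between lid and case_a above 0.1 N or contact force between lid and case_b above 0.1 N)).
It fails at once if a parts case is dropped ((contact force between the fingers and case_a below 0.05 N and linear speed of case_a above 0.6 m/s) or (contact force between the fingers and case_b below 0.05 N and linear speed of case_b above 0.6 m/s)).
It fails at once if the bowl, screwdriver or can is moved more than 3 cm (distance of any of bowl, driver, can_mid from where it was at the start of the episode above 0.03 m).
It also fails if it takes over 72 s, if anything falls off the work surface, if the arm or the gripper's body presses on something with over 40 N, if the wrist force passes 120 N, or if a joint passes its speed limit or range.

## Working session

There is one attempt and no reset: what is moved stays moved. The work goes in short steps, Python scripts to look and compute and a tool call to move; the robot and the scene stay as the last step left them, time stands still between calls to the robot, and variables do not carry over. Pictures are saved under pics/ and viewed, and the job is handed in when it is done.

Besides the shell and the picture viewer there is one more tool, called after "Call:" as a command line: name --pt "numbers of a row" for each row, then --argument value for the rest. play_rows: Moves the arm, as the interface text tells. Its arguments: {"type":"object","properties":{"increments":{"type":"array","items":{"type":"array","items":{"type":"number"}}},"force":{"type":"number"}},"required":["increments"]}

```bash
mkdir -p pics; ls; cat > h.py <<'E'
import numpy as np, cv2
from bench import r, grab_frame
def ray(f,u,v):
    K=f['K'];xd=(u-K[0,2])/K[0,0];yd=(v-K[1,2])/K[1,1]
    x,y=xd,yd
    for _ in range(20):
        s=1+f['k1']*(x*x+y*y);x,y=xd/s,yd/s
    T=f['T'];d=T[:3,:3]@np.array([x,-y,-1.]);return T[:3,3],d
def onz(f,u,v,z):
    o,d=ray(f,u,v);return o+d*(z-o[2])/d[2]
def dep(f,u,v):
    o,d=ray(f,u,v);return o+d*f['depth'][int(v),int(u)]
def proj(f,p):
    T=f['T'];c=T[:3,:3].T@(np.array(p)-T[:3,3]);x,y=c[0]/-c[2],-c[1]/-c[2]
    s=1+f['k1']*(x*x+y*y);K=f['K'];return K[0,0]*x*s+K[0,2],K[1,1]*y*s+K[1,2]
E
python3 - <<'E'
from h import *
import pickle
print(r.get_obs(), r.grip_depth)
for n in("scene","top"):
    f=grab_frame(n);cv2.imwrite(f"pics/{n}0.png",f['color']);pickle.dump(f,open(n+'0.pkl','wb'));print(n,f['K'],f['k1'],f['T'])
E
```

```text
pics
{'clock': 0.0, 'joints': array([-1.36510789,  0.4778048 ,  0.02230285,  1.55647491, -0.01147874,
        1.10926689, -0.08308704]), 'qvel': array([-8.71411697e-04,  3.70652679e-04,  9.02964784e-05, -6.39067633e-04,
       -9.80407930e-08, -9.07928033e-04, -5.09603881e-04]), 'tau': array([ 8.28466054e-04, -5.96461451e+01,  1.60798654e+00, -2.81193852e+01,
        1.24190294e-02,  9.49870358e-03, -1.56503990e-05]), 'tcp_pos': array([0.20814862, 0.64141406, 0.196312  ]), 'orientation': array([-4.90735887e-01, -3.10287679e+00,  2.85895324e-03]), 'contact_force': array([0.26409023, 0.19829655, 0.34538662]), 'moment': array([-0.01921932, -0.0224479 ,  0.02609427]), 'grip_width': 0.0851991439934333} 0.0187
scene [[506.10117024   0.         321.26927962]
 [  0.         506.10117024 243.42764418]
 [  0.           0.           1.        ]] 0.004902788848352428 [[ 0.53253234 -0.52047902  0.66746603  1.34359474]
 [ 0.84616689  0.30848818 -0.43455337 -0.49757338]
 [ 0.02027053  0.79620138  0.60469205  0.80485104]
 [ 0.          0.          0.          1.        ]]
top [[574.76378786   0.         314.24588011]
 [  0.         574.76378786 240.52206483]
 [  0.           0.           1.        ]] -0.06071469475068565 [[ 0.01148282  0.99847848 -0.05393395  0.45503545]
 [-0.99980636  0.01232666  0.01533942  0.00315451]
 [ 0.0159809   0.05374736  0.99842668  1.65706076]
 [ 0.          0.          0.          1.        ]]
```

View pics/scene0.png

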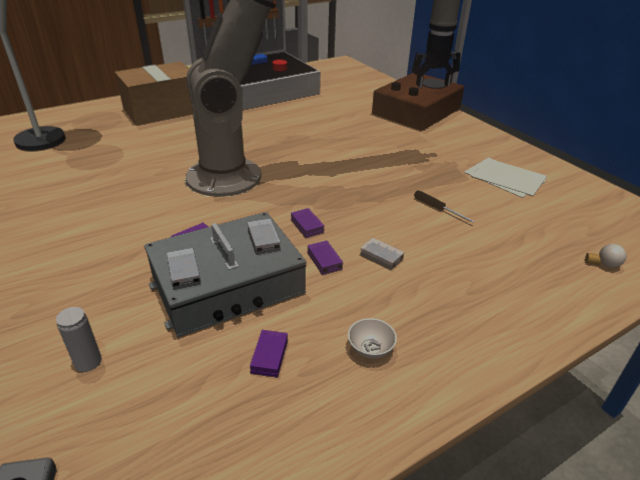

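View pics/top0.png

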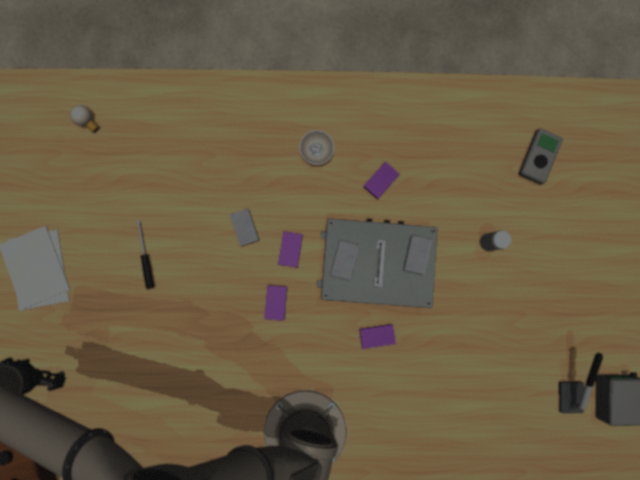

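Candidates, in top image pixels:
- **Grey cases on the lid:** (345,260) and (418,254).
- **Grey case on the bench:** (244,227), the foot of the pile.
- **Purple look-alikes:** (381,180), (291,250), (276,302) and (377,336), to be left alone.
- **Grey meter:** (540,155), not part of the job.

I'll check these in crops and measure.

```bash
python3 - <<'E'
from h import *
import pickle
t=pickle.load(open('top0.pkl','rb'));c=t['color']
s=pickle.load(open('scene0.pkl','rb'))['color']
a=cv2.resize(c[195:315,220:450],None,fx=3.4,fy=3.4,interpolation=cv2.INTER_CUBIC)
cv2.imwrite('pics/ctop.png',cv2.convertScaleAbs(a,alpha=1.6))
cv2.imwrite('pics/cscene.png',cv2.resize(s[200:330,140:410],None,fx=2.9,fy=2.9,interpolation=cv2.INTER_CUBIC))
for u,v in[(345,260),(418,254),(244,227),(379,270),(365,285),(400,240),(260,215),(310,230)]: print((u,v),c[v,u],dep(t,u,v).round(4))
E
```

```text
(345, 260) [98 97 95] [ 0.4867 -0.1027  0.1296]
(418, 254) [99 97 95] [ 0.505  -0.2984  0.1271]
(244, 227) [99 96 94] [0.5794 0.1785 0.0236]
(379, 270) [89 88 86] [ 0.4611 -0.1923  0.1396]
(365, 285) [90 94 89] [ 0.4203 -0.1592  0.1044]
(400, 240) [85 89 84] [ 0.5436 -0.2546  0.0983]
(260, 215) [ 67  98 117] [0.6156 0.1347 0.0093]
(310, 230) [ 66  95 118] [ 0.5749 -0.0097 -0.0013]
```

View pics/ctop.png

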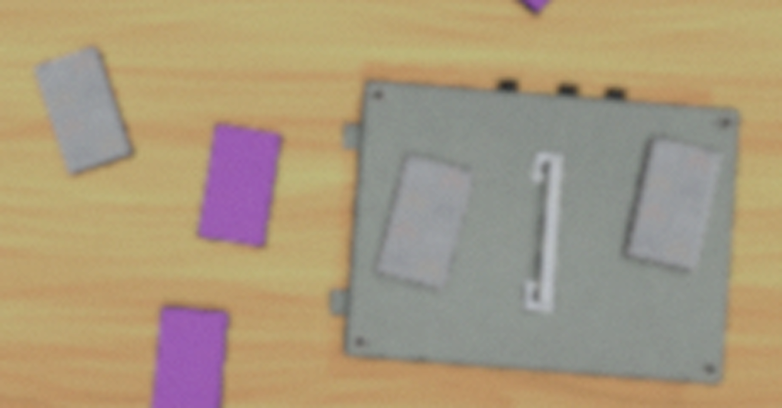

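View pics/cscene.png

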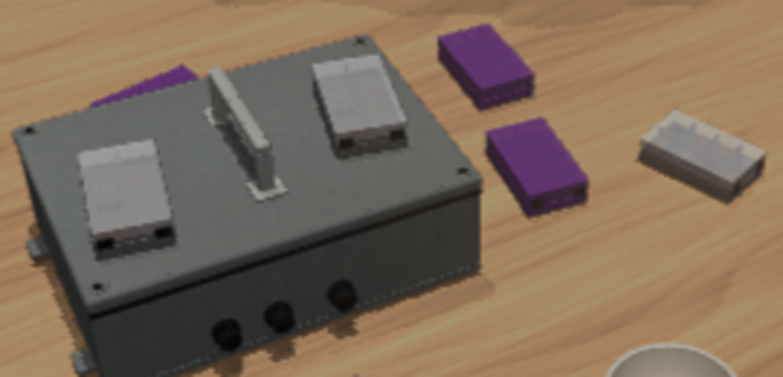

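The crops confirm the picks. The two grey cases on the lid sit either side of the bar, the grey one on the bench is at about (244,227) in the top image, and the purple ones are decoys. Next I'll measure outlines on the mid-height plane.

```bash
cat > m.py <<'E'
from h import *
def rect(f,mask,seed,zm,roi):
    m=np.zeros(mask.shape,np.uint8);x0,y0,x1,y1=roi;m[y0:y1,x0:x1]=mask[y0:y1,x0:x1]
    n,l,st,_=cv2.connectedComponentsWithStats(m,connectivity=4)
    k=l[seed[1],seed[0]]
    if k==0: k=1+np.argmax(st[1:,4])
    c=cv2.findContours((l==k).astype(np.uint8),cv2.RETR_EXTERNAL,cv2.CHAIN_APPROX_NONE)[0]
    c=max(c,key=cv2.contourArea)[:,0]
    P=np.array([onz(f,u,v,zm)[:2] for u,v in c])
    (cx,cy),(w,h),a=cv2.minAreaRect((P*1000).astype(np.float32))
    px=1000*np.linalg.norm(onz(f,*seed,zm)[:2]-onz(f,seed[0]+1,seed[1],zm)[:2])
    if w<h: w,h,a=h,w,a+90
    a=(a+90)%180-90
    return dict(c=np.round([cx,cy],1),size=np.round([w+px,h+px],1),ang=round(float(a),1),n=len(c))
def bigmask(f,up=4):
    g=cv2.GaussianBlur(f['color'],(0,0),1).astype(float);return g
E
python3 - <<'E'
from m import *
import pickle
t=pickle.load(open('top0.pkl','rb'))
g=cv2.GaussianBlur(t['color'],(0,0),0.8).astype(float)
sat=g.max(2)-g.min(2)
notwood=((g[...,2]-g[...,0]<25)&(sat<25)&(g[...,1]>60)).astype(np.uint8)
print('base',rect(t,notwood,(244,227),.013,(225,200,265,255)))
print('lid',rect(t,notwood,(365,285),.095,(325,215,440,310)))
gg=cv2.GaussianBlur(t['color'],(0,0),1.2).astype(float)
e=gg[...,1]-(gg[...,0]+gg[...,2])/2
cm=(e<2).astype(np.uint8)
print('A',rect(t,cm,(345,260),.115,(328,235,365,285)))
print('B',rect(t,cm,(418,254),.115,(400,230,436,279)))
z=np.zeros((480,640))
for v in range(215,310):
  for u in range(325,440): z[v,u]=dep(t,u,v)[2]
dm=cv2.medianBlur((z>.116).astype(np.uint8),3)
print('Ad',rect(t,dm,(345,260),.115,(328,235,365,285)))
print('Bd',rect(t,dm,(418,254),.115,(400,230,436,279)))
bar=(gg.mean(2)>100).astype(np.uint8)
print('bar',rect(t,bar,(380,265),.142,(370,232,392,290)),rect(t,dm,(380,265),.142,(370,232,392,290)))
o=np.hstack([cm[215:310,325:440],dm[215:310,325:440],bar[215:310,325:440]])*255
cv2.imwrite('pics/masks.png',cv2.resize(o,None,fx=2.2,fy=2.2,interpolation=0))
E
```

```text
base {'c': array([580.2, 179.7]), 'size': array([101.3,  60.9]), 'ang': 19.4, 'n': 96}
lid {'c': array([ 482.5, -198. ]), 'size': array([309.3, 227.1]), 'ang': 86.3, 'n': 373}
A {'c': array([ 487.4, -102.5]), 'size': array([104.1,  63.5]), 'ang': -14.2, 'n': 109}
B {'c': array([ 503.7, -299.7]), 'size': array([103.7,  65.3]), 'ang': -13.1, 'n': 110}
Ad {'c': array([ 487.9, -103.4]), 'size': array([99.3, 59.5]), 'ang': -14.3, 'n': 104}
Bd {'c': array([ 504.4, -299.7]), 'size': array([100.3,  58.4]), 'ang': -12.7, 'n': 102}
bar {'c': array([ 479.7, -194.8]), 'size': array([124.2,  21.9]), 'ang': -3.7, 'n': 105} {'c': array([ 480.9, -198.1]), 'size': array([111.9,  17.9]), 'ang': -4.2, 'n': 88}
```

View pics/masks.png

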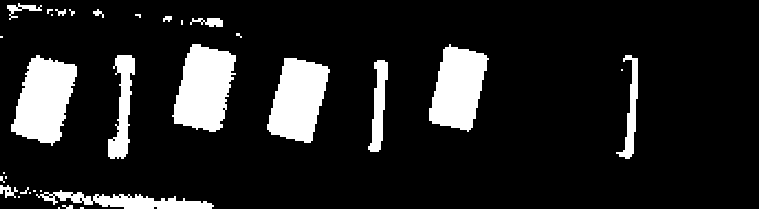

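```bash
cat > p.py <<'E'
import sys
from h import *
from scipy.spatial.transform import Rotation as R
# usage: p.py x y z(mm) toolxangle(deg) claw stepmm [stepdeg]
x,y,z,a,claw,st=map(float,sys.argv[1:7]); sd=float(sys.argv[7]) if len(sys.argv)>7 else 6
o=r.get_obs();p=o['tcp_pos']*1000;q=R.from_rotvec(o['orientation'])
a=np.radians(a);X=np.array([np.cos(a),np.sin(a),0]);Z=np.array([0,0,-1.]);Q=R.from_matrix(np.c_[X,np.cross(Z,X),Z])
t=np.array([x,y,z]);print('at',p.round(1),'xang',np.degrees(np.arctan2(*q.as_matrix()[[1,0],0])).round(2),'tilt',np.degrees(np.arccos(-q.as_matrix()[2,2])).round(2),'F',o['contact_force'].round(2),'w',round(o['grip_width']*1000,1),'t',o['clock'])
for i in range(15):
    d=t-p;L=np.linalg.norm(d);e=(q.inv()*Q).as_rotvec();E=np.degrees(np.linalg.norm(e))
    if L<.3 and E<.2: break
    n=max(1,np.ceil(max(L/st,E/sd)-1e-6))
    s=q.inv().apply(d/n);rr=e/n
    print([*[round(float(k),1) for k in s],*[round(float(k),3) for k in rr],int(claw)])
    p=p+d/n;q=q*R.from_rotvec(rr)
E
python3 p.py 450 350 260 166 0 45; python3 -c "
from h import *
import pickle
t=pickle.load(open('top0.pkl','rb'))
for u,v in[(244,227),(291,250),(418,254)]:print(proj(t,onz(t,u,v,.1)))"
```

```text
at [208.2 641.5 196.4] xang 162.02 tilt 0.09 F [-0.22 -0.31 -0.01] w 85.8 t 0.1
[-35.6, -22.5, -7.0, -0.0, 0.0, -0.008, 0]
[-35.4, -22.8, -7.0, -0.0, 0.0, -0.008, 0]
[-35.2, -23.1, -7.0, -0.0, 0.0, -0.008, 0]
[-35.0, -23.3, -7.0, -0.0, 0.0, -0.008, 0]
[-34.8, -23.6, -7.0, -0.0, 0.0, -0.008, 0]
[-34.7, -23.9, -7.0, -0.0, 0.0, -0.008, 0]
[-34.5, -24.1, -7.0, -0.0, 0.0, -0.008, 0]
[-34.3, -24.4, -7.1, -0.0, 0.0, -0.008, 0]
[-34.1, -24.7, -7.1, -0.0, 0.0, -0.008, 0]
(np.float64(243.99999999999994), np.float64(226.99999999999997))
(np.float64(291.0), np.float64(250.00000000000003))
(np.float64(418.0), np.float64(254.00000000000003))
```

Call:
play_rows --pt "-35 -23 -8 0 0 -0.008 0" --pt "-35 -23 -8 0 0 -0.008 0" --pt "-35 -23 -8 0 0 -0.008 0" --pt "-35 -23 -8 0 0 -0.008 0" --pt "-35 -23 -8 0 0 -0.008 0" --force 40

```text
clock: 0.6
tcp_pos: [0.3379, 0.4792, 0.2326]
orientation: [-0.403, -3.11, 0.011]
contact_force: [1.0, -0.7, 0.5]
grip_width: 0.0853
```

```bash
python3 p.py 487.6 -103 260 166 0 45
```

```text
at [337.9 479.2 232.6] xang 165.23 tilt 0.54 F [ 0.96 -0.67  0.47] w 85.3 t 0.6
[-20.9, -37.5, -1.8, -0.001, -0.0, -0.001, 0]
[-20.9, -37.5, -1.8, -0.001, -0.0, -0.001, 0]
[-20.9, -37.5, -1.8, -0.001, -0.0, -0.001, 0]
[-20.8, -37.6, -1.8, -0.001, -0.0, -0.001, 0]
[-20.8, -37.6, -1.8, -0.001, -0.0, -0.001, 0]
[-20.8, -37.6, -1.8, -0.001, -0.0, -0.001, 0]
[-20.7, -37.6, -1.8, -0.001, -0.0, -0.001, 0]
[-20.7, -37.6, -1.9, -0.001, -0.0, -0.001, 0]
[-20.7, -37.7, -1.9, -0.001, -0.0, -0.001, 0]
[-20.6, -37.7, -1.9, -0.001, -0.0, -0.001, 0]
[-20.6, -37.7, -1.9, -0.001, -0.0, -0.001, 0]
[-20.5, -37.7, -1.9, -0.001, -0.0, -0.001, 0]
[-20.5, -37.7, -1.9, -0.001, -0.0, -0.001, 0]
[-20.5, -37.7, -1.9, -0.001, -0.0, -0.001, 0]
```

Call:
play_rows --pt "-22 -40 -3 0 0 0 0" --pt "-22 -40 -3 0 0 0 0" --pt "-22 -40 -3 0 0 0 0" --pt "-22 -40 -3 0 0 0 0" --pt "-22 -40 -3 0 0 0 0"

```text
clock: 1.1
tcp_pos: [0.3965, 0.2486, 0.2483]
orientation: [-0.407, -3.11, 0.012]
contact_force: [1.1, 0.8, 0.4]
grip_width: 0.085
```

Call:
play_rows --pt "-22 -40 -3 0 0 0 0" --pt "-22 -40 -3 0 0 0 0" --pt "-22 -40 -3 0 0 0 0" --pt "-22 -40 -3 0 0 0 0" --pt "-22 -40 -3 0 0 0 0"

```text
clock: 1.6
tcp_pos: [0.4507, 0.0169, 0.2645]
orientation: [-0.406, -3.109, 0.011]
contact_force: [1.6, 0.9, 0.4]
grip_width: 0.0857
```

```bash
python3 p.py 487.6 -103 240 166 0 45
```

```text
at [450.7  16.9 264.5] xang 165.12 tilt 0.53 F [1.58 0.85 0.35] w 85.7 t 1.6
[-22.2, -35.4, 8.3, -0.002, -0.002, -0.005, 0]
[-22.0, -35.5, 8.3, -0.002, -0.002, -0.005, 0]
[-21.8, -35.7, 8.2, -0.002, -0.002, -0.005, 0]
```

Call:
play_rows --pt "-22 -35 8 -0.002 -0.002 -0.005 0" --pt "-22 -35 8 -0.002 -0.002 -0.005 0" --pt "-22 -35 8 -0.002 -0.002 -0.005 0" --pt "-3 -6 0 0 0 0 0"

```text
clock: 2.0
tcp_pos: [0.4898, -0.1191, 0.241]
orientation: [0.394, 3.113, -0.003]
contact_force: [0.2, 0.1, -0.0]
grip_width: 0.0851
```

```bash
python3 p.py 487.6 -103 140 166 0 35
```

```text
at [ 489.8 -119.1  241. ] xang 165.58 tilt 0.23 F [ 0.22  0.07 -0.02] w 85.1 t 2.0
[2.2, 5.1, 33.7, -0.0, 0.001, -0.002, 0]
[2.1, 5.1, 33.7, -0.0, 0.001, -0.002, 0]
[2.1, 5.0, 33.7, -0.0, 0.001, -0.002, 0]
```

Call:
play_rows --pt "2 5 34 0 0 -0.003 0" --pt "2 5 34 0 0 -0.003 0" --pt "2 5 20 0 0 -0.003 0" --pt "0 0 0 0 0 0 0"

```text
clock: 2.4
tcp_pos: [0.4881, -0.1044, 0.1505]
orientation: [0.387, 3.113, -0.003]
contact_force: [0.7, -1.3, 0.5]
grip_width: 0.0856
```

```bash
python3 p.py 487.6 -103 106 166 0 20;python3 - <<'E'
from h import *
f=grab_frame('scene');cv2.imwrite('pics/s1.png',f['color'][150:350,100:400].repeat(2,0).repeat(2,1))
E
```

```text
at [ 488.1 -104.4  150.5] xang 165.82 tilt 0.27 F [ 0.71 -1.27  0.47] w 85.6 t 2.4
[0.3, 0.4, 14.8, -0.0, 0.002, -0.001, 0]
[0.3, 0.4, 14.8, -0.0, 0.002, -0.001, 0]
[0.3, 0.4, 14.8, -0.0, 0.002, -0.001, 0]
```

View pics/s1.png

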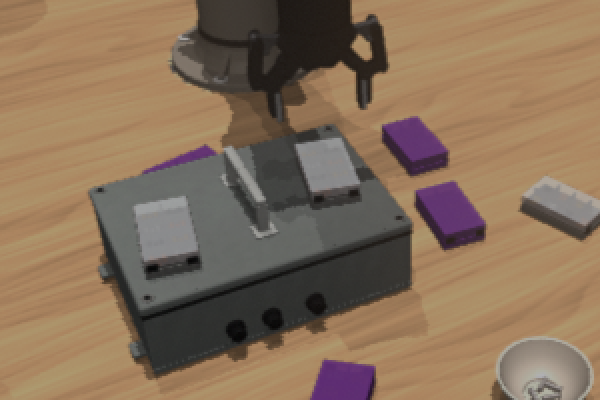

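```bash
python3 - <<'E'
from h import *
f=grab_frame('scene');g=grab_frame('top')
import pickle
pickle.dump((f,g),open('1.pkl','wb'))
o=r.get_obs()
print(o['tcp_pos'],o['joints'])
for p in [o['tcp_pos'],[.4876,-.103,.128],[.58,.18,.026],[.481,-.198,.147],[.504,-.2997,.128],[0,0,0]]: print(p,proj(f,p),proj(g,p))
print(np.abs(f['T']-pickle.load(open('scene0.pkl','rb'))['T']).max())
for u,v in [(237,204),(282,200),(263,238)]: print(dep(f,u,v))
cv2.imwrite('pics/s1b.png',f['color']);cv2.imwrite('pics/t1b.png',g['color'])
E
```

```text
[ 0.49089538 -0.1058786   0.15383287] [-0.36967856  0.25764062  0.53947519  2.04423493 -0.17042099  0.87116943
  1.58632412]
[ 0.49089538 -0.1058786   0.15383287] (np.float64(260.58407864260545), np.float64(222.74299708117576)) (np.float64(346.86394281113394), np.float64(258.2185978356028))
[0.4876, -0.103, 0.128] (np.float64(261.65817385506193), np.float64(230.97789973936216)) (np.float64(345.06904209973305), np.float64(259.66690072687993))
[0.58, 0.18, 0.026] (np.float64(381.17359314413187), np.float64(248.851436423651)) (np.float64(243.3919786588679), np.float64(226.7027748453828))
[0.481, -0.198, 0.147] (np.float64(220.73591304504728), np.float64(235.35793330370473)) (np.float64(381.5669654832217), np.float64(262.43931219206314))
[0.504, -0.2997, 0.128] (np.float64(180.5571043329801), np.float64(263.03192356026136)) (np.float64(418.5438414305053), np.float64(254.3673115187771))
[0, 0, 0] (np.float64(222.91727500157737), np.float64(176.34381381425948)) (np.float64(304.24570712252154), np.float64(430.85699369345724))
0.0
[ 0.48420745 -0.15484563  0.21580912]
[ 0.51199556 -0.0611889   0.21109904]
[ 0.51344247 -0.11271681  0.12829116]
```

View pics/s1b.png

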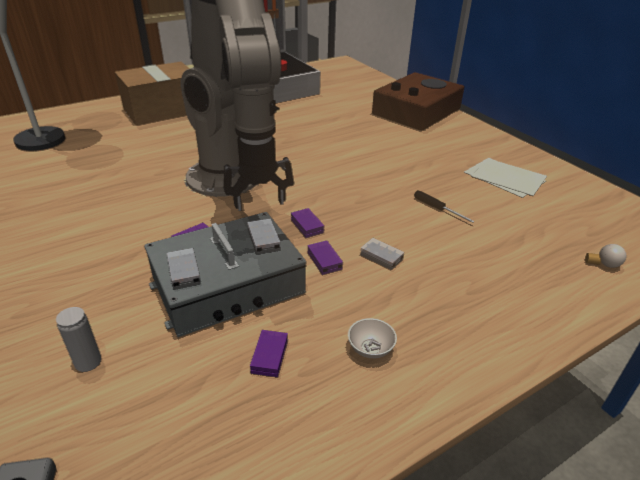

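View pics/t1b.png

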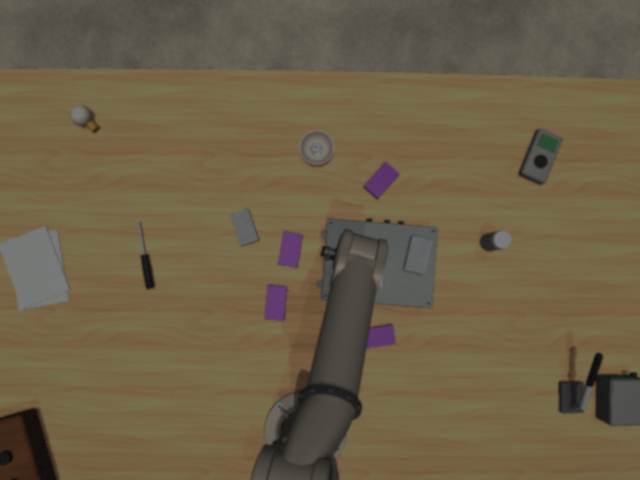

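```bash
python3 - <<'E'
from h import *
import pickle
f,g=pickle.load(open('1.pkl','rb'))
for u0 in (239,284,281):
  for v in range(190,214,2): print(u0,v,dep(f,u0,v).round(3),f['color'][v,u0])
c=cv2.resize(f['color'][150:270,170:330],None,fx=5,fy=5,interpolation=cv2.INTER_CUBIC);cv2.imwrite('pics/z1.png',cv2.convertScaleAbs(c,alpha=1.5))
E
```

```text
239 190 [ 0.49  -0.15   0.252] [23 26 32]
239 192 [ 0.49  -0.15   0.247] [24 28 33]
239 194 [ 0.487 -0.149  0.24 ] [26 31 37]
239 196 [ 0.487 -0.15   0.236] [54 57 60]
239 198 [ 0.486 -0.15   0.23 ] [64 65 69]
239 200 [ 0.489 -0.151  0.227] [63 66 68]
239 202 [ 1.344 -0.498  0.805] [66 68 71]
239 204 [ 0.49  -0.153  0.218] [70 71 74]
239 206 [ 0.49  -0.153  0.213] [69 71 74]
239 208 [ 0.486 -0.152  0.206] [69 71 73]
239 210 [ 0.49  -0.154  0.204] [62 65 70]
239 212 [ 0.213 -0.043  0.002] [50 69 89]
284 190 [ 0.509 -0.054  0.232] [30 38 46]
284 192 [ 0.51  -0.055  0.229] [29 36 44]
284 194 [ 0.51  -0.055  0.224] [28 34 42]
284 196 [ 0.509 -0.054  0.218] [29 35 43]
284 198 [ 0.51  -0.055  0.213] [29 35 42]
284 200 [ 0.511 -0.056  0.209] [42 52 64]
284 202 [ 0.227  0.095 -0.002] [ 96 132 167]
284 204 [0.241 0.087 0.002] [ 94 129 166]
284 206 [ 0.246  0.084 -0.001] [ 92 126 163]
284 208 [0.258 0.078 0.001] [ 90 122 158]
284 210 [0.266 0.073 0.   ] [ 93 128 164]
284 212 [ 0.275  0.069 -0.001] [ 94 129 165]
281 190 [ 0.509 -0.061  0.235] [66 70 75]
281 192 [ 0.51  -0.062  0.231] [61 64 69]
281 194 [ 0.508 -0.061  0.224] [61 65 70]
281 196 [ 0.511 -0.063  0.222] [61 65 69]
281 198 [ 0.509 -0.062  0.215] [60 64 68]
281 200 [ 0.509 -0.062  0.21 ] [53 56 61]
281 202 [ 0.508 -0.062  0.204] [52 54 59]
281 204 [ 0.511 -0.063  0.201] [ 67  85 105]
281 206 [ 0.239  0.078 -0.003] [ 95 131 167]
281 208 [ 0.252  0.071 -0.   ] [ 92 126 161]
281 210 [0.262 0.066 0.   ] [ 93 128 164]
281 212 [ 0.27   0.061 -0.001] [ 94 129 165]
```

View pics/z1.png

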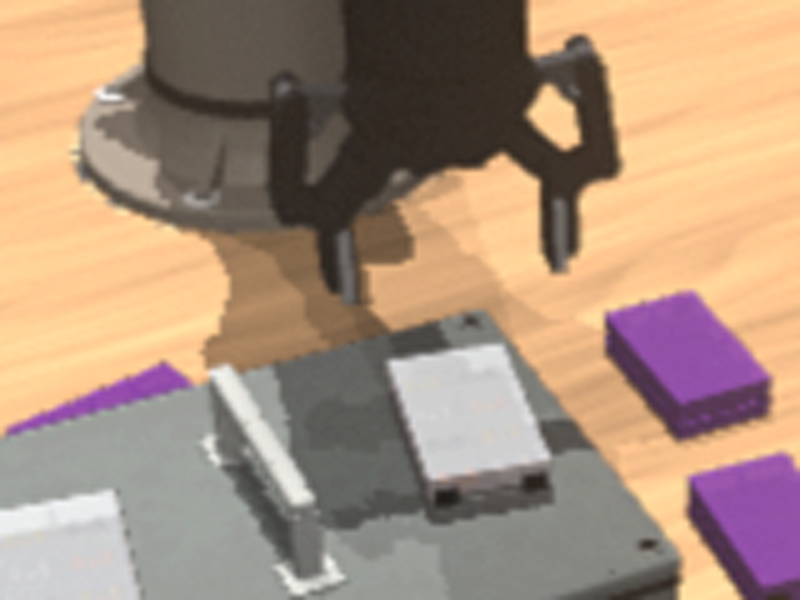

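```bash
python3 - <<'E'
from h import *
import pickle
f=pickle.load(open('scene0.pkl','rb'))
print(proj(f,[.208,.6415,.196]),proj(f,[.208,.6415,.209]))
for u0 in range(412,472,5):
  print(u0,[(v,dep(f,u0,v).round(3).tolist()) for v in range(60,96,3) if abs(dep(f,u0,v)[1]-.64)<.09 and np.hypot(*(dep(f,u0,v)[:2]-[.208,.64]))<.08][-2:])
c=cv2.resize(f['color'][0:130,370:500],None,fx=4,fy=4,interpolation=cv2.INTER_CUBIC);cv2.imwrite('pics/z0.png',cv2.convertScaleAbs(c,alpha=1.5))
o=r.get_obs();print(o['tcp_pos'],o['clock'])
E
```

```text
(np.float64(429.59233859837275), np.float64(100.457447477783)) (np.float64(430.20554290851214), np.float64(96.50809711372844))
412 [(69, [0.178, 0.577, 0.298])]
417 [(81, [0.191, 0.592, 0.262]), (84, [0.194, 0.591, 0.254])]
422 [(81, [0.205, 0.599, 0.265]), (84, [0.209, 0.597, 0.257])]
427 [(66, [0.212, 0.605, 0.312]), (69, [0.217, 0.602, 0.305])]
432 [(63, [0.219, 0.617, 0.321]), (66, [0.221, 0.617, 0.313])]
437 [(63, [0.218, 0.638, 0.318]), (66, [0.222, 0.637, 0.31])]
442 [(63, [0.226, 0.651, 0.318]), (66, [0.227, 0.652, 0.309])]
447 [(81, [0.228, 0.683, 0.258]), (84, [0.229, 0.685, 0.248])]
452 [(72, [0.241, 0.685, 0.289]), (75, [0.236, 0.693, 0.277])]
457 [(66, [0.239, 0.704, 0.304]), (69, [0.245, 0.7, 0.298])]
462 []
467 []
[ 0.49089538 -0.1058786   0.15383287] 2.55
```

View pics/z0.png

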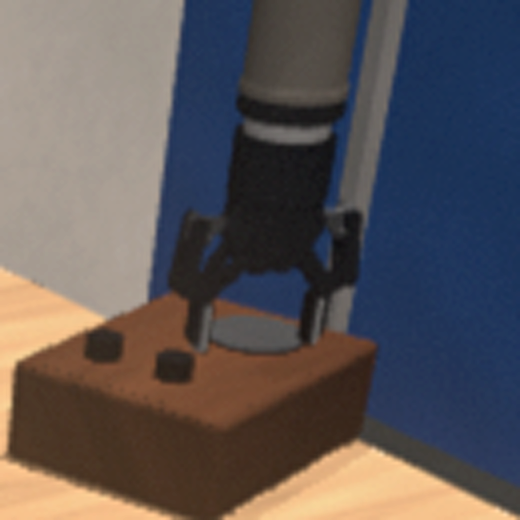

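The camera shows the fingertips about 35 mm higher than the stated TCP allows, even with the open-pad setback. I'll come down in steps and check by image and force.

Call:
play_rows --pt "1 1 20 0 0 0 0" --pt "1 1 15 0 0 0 0" --pt "0 0 8 0 0 0 0" --pt "0 0 0 0 0 0 0" --pt "0 0 0 0 0 0 0"

```text
clock: 3.05
tcp_pos: [0.4961, -0.1043, 0.1167]
orientation: [0.387, 3.093, 0.001]
contact_force: [0.6, 0.4, 0.9]
grip_width: 0.0857
```

```bash
cat > z.py <<'E'
import sys
from h import *
import pickle
n=sys.argv[1];x0,y0,x1,y1=map(int,sys.argv[2:6]);cam=sys.argv[6] if len(sys.argv)>6 else 'scene'
f=grab_frame(cam);pickle.dump(f,open(n+'.pkl','wb'))
k=min(800/(x1-x0),600/(y1-y0),5)
c=cv2.resize(f['color'][y0:y1,x0:x1],None,fx=k,fy=k,interpolation=cv2.INTER_CUBIC);cv2.imwrite(f'pics/{n}.png',cv2.convertScaleAbs(c,alpha=1.5))
E
python3 z.py d1 170 150 330 270; python3 p.py 487.6 -103 106 166 0 20
```

```text
at [ 496.2 -104.3  116.8] xang 165.75 tilt 1.4 F [-0.87  0.8   0.25] w 85.5 t 3.1
[8.9, -0.9, 10.6, 0.004, 0.024, -0.004, 0]
```

View pics/d1.png

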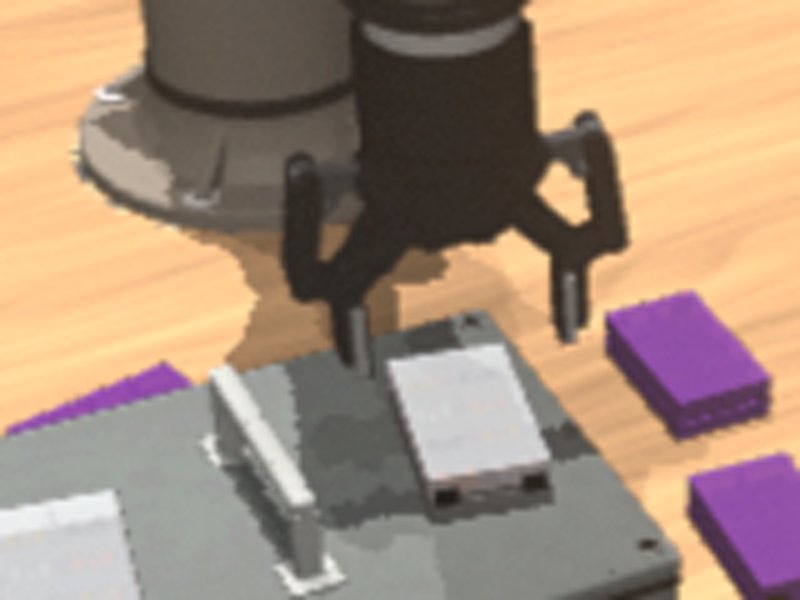

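```bash
python3 - <<'E'
from h import *
import pickle
o=r.get_obs();print({k:np.round(v,3) for k,v in o.items()})
f=pickle.load(open('d1.pkl','rb'))
print(proj(f,o['tcp_pos']))
for u0 in (238,241,243,281,283,285):
  print(u0,[(v,dep(f,u0,v).round(3).tolist()) for v in range(206,228,2) if dep(f,u0,v)[2]>.12 and dep(f,u0,v)[0]<.6][-2:])
E
```

```text
{'clock': np.float64(3.1), 'joints': array([-0.344,  0.315,  0.516,  2.077, -0.222,  0.776,  1.629]), 'qvel': array([ 0.   ,  0.001,  0.   ,  0.002, -0.001, -0.   , -0.   ]), 'tau': array([-3.0000e-02, -3.7731e+01,  4.8740e+00, -2.1877e+01, -1.1000e-02,
       -7.8000e-02,  1.0000e-03]), 'tcp_pos': array([ 0.496, -0.104,  0.117]), 'orientation': array([3.870e-01, 3.093e+00, 2.000e-03]), 'contact_force': array([-0.866,  0.797,  0.251]), 'moment': array([ 0.011,  0.036, -0.009]), 'grip_width': np.float64(0.085)}
(np.float64(263.10485190274915), np.float64(237.04684388244138))
238 [(220, [0.487, -0.157, 0.177]), (222, [0.489, -0.159, 0.174])]
241 [(222, [0.493, -0.153, 0.174]), (224, [0.49, -0.152, 0.166])]
243 [(222, [0.496, -0.15, 0.174]), (224, [0.494, -0.149, 0.168])]
281 [(214, [0.507, -0.062, 0.172]), (216, [0.502, -0.06, 0.163])]
283 [(216, [0.516, -0.062, 0.172]), (218, [0.518, -0.063, 0.168])]
285 [(216, [0.518, -0.058, 0.171]), (218, [0.518, -0.058, 0.166])]
```

```bash
python3 z.py d1t 300 210 440 310 top; python3 - <<'E'
from h import *
import pickle
f,g=pickle.load(open('1.pkl','rb'))
for z in(.15,.2,.25):print(onz(g,328,253,z))
print(dep(g,328,253))
g=pickle.load(open('d1t.pkl','rb'))
for v in range(238,270,3): print(v,[(u,dep(g,u,v).round(3).tolist()) for u in range(320,336,5)])
E
```

```text
[ 0.50409994 -0.05647261  0.15      ]
[ 0.50247212 -0.05449435  0.2       ]
[ 0.5008443  -0.05251609  0.25      ]
[ 0.49912513 -0.05042682  0.30280589]
238 [(320, [0.552, -0.039, -0.005]), (325, [0.551, -0.053, 0.013]), (330, [0.546, -0.063, 0.108]), (335, [0.547, -0.077, 0.103])]
241 [(320, [0.543, -0.039, -0.002]), (325, [0.543, -0.053, 0.008]), (330, [0.538, -0.063, 0.103]), (335, [0.538, -0.077, 0.106])]
244 [(320, [0.535, -0.039, -0.003]), (325, [0.53, -0.05, 0.094]), (330, [0.53, -0.064, 0.102]), (335, [0.53, -0.077, 0.103])]
247 [(320, [0.526, -0.039, -0.008]), (325, [0.515, -0.044, 0.267]), (330, [0.517, -0.059, 0.212]), (335, [0.517, -0.071, 0.228])]
250 [(320, [0.509, -0.034, 0.216]), (325, [0.508, -0.045, 0.265]), (330, [0.508, -0.057, 0.266]), (335, [0.499, -0.057, 0.501])]
253 [(320, [0.501, -0.033, 0.227]), (325, [0.5, -0.045, 0.265]), (330, [0.5, -0.057, 0.268]), (335, [0.493, -0.056, 0.505])]
256 [(320, [0.5, -0.039, 0.002]), (325, [0.497, -0.05, 0.103]), (330, [0.494, -0.059, 0.222]), (335, [0.487, -0.056, 0.509])]
259 [(320, [0.491, -0.039, 0.001]), (325, [0.489, -0.05, 0.107]), (330, [0.489, -0.064, 0.107]), (335, [0.481, -0.056, 0.511])]
262 [(320, [0.483, -0.04, -0.005]), (325, [0.481, -0.051, 0.098]), (330, [0.481, -0.064, 0.1]), (335, [0.474, -0.055, 0.541])]
265 [(320, [0.474, -0.04, 0.003]), (325, [0.473, -0.05, 0.106]), (330, [0.473, -0.064, 0.102]), (335, [0.468, -0.054, 0.551])]
268 [(320, [0.466, -0.04, -0.004]), (325, [0.465, -0.051, 0.097]), (330, [0.465, -0.064, 0.107]), (335, [0.462, -0.055, 0.549])]
```

View pics/d1t.png

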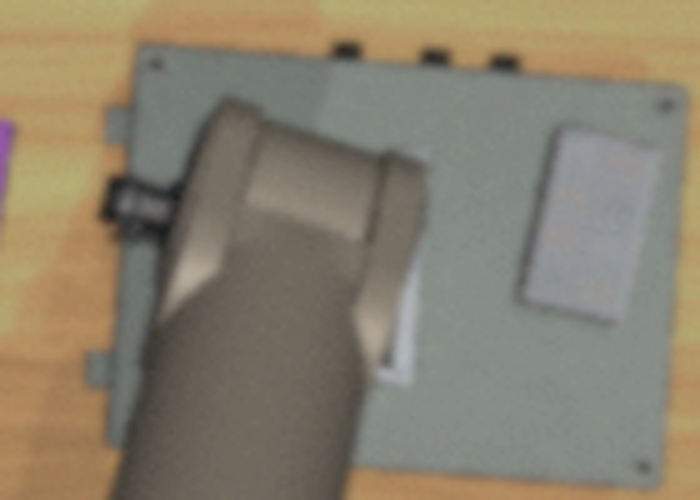

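Call:
play_rows --pt "9 -1 10 0.004 0.024 -0.004 0" --pt "2 0 10 0 0.005 0 0" --pt "0 0 5 0 0 0 0" --pt "0 0 0 0 0 0 0"

```text
clock: 3.55
tcp_pos: [0.4849, -0.1023, 0.0902]
orientation: [-0.382, -3.112, -0.002]
contact_force: [-0.2, -0.3, 0.3]
grip_width: 0.0857
```

```bash
python3 z.py d2 170 150 330 270; python3 p.py 487.6 -103 80 166 0 10
```

```text
at [ 485.1 -102.4   90.5] xang 166.01 tilt 0.35 F [-0.24 -0.11 -0.91] w 85.5 t 3.6
[-1.3, -0.0, 5.2, 0.0, -0.003, 0.0, 0]
[-1.3, -0.0, 5.2, 0.0, -0.003, 0.0, 0]
```

View pics/d2.png

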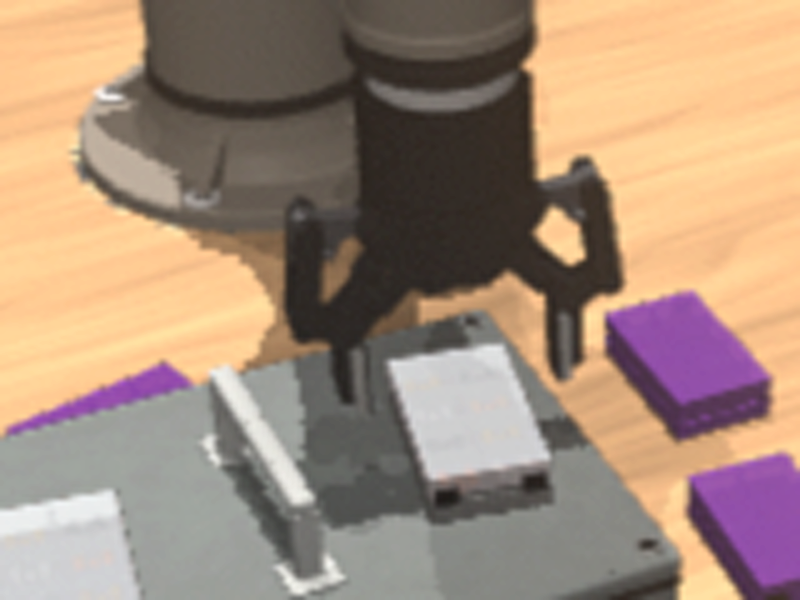

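Call:
play_rows --pt "-1 0 8 0 -0.003 0 0" --pt "-1 0 8 0 -0.003 0 0" --pt "0 0 4 0 0 0 0" --pt "0 0 0 0 0 0 0"

```text
clock: 4.0
tcp_pos: [0.4874, -0.1029, 0.0687]
orientation: [0.382, 3.117, 0.0]
contact_force: [-0.3, -0.9, -0.6]
grip_width: 0.0855
```

```bash
python3 z.py d3 170 150 330 270; python3 p.py 487.6 -103 65 166 0 10; python3 - <<'E'
from h import *
import pickle
f=pickle.load(open('d3.pkl','rb'))
for u0 in (237,239,241,243,281,283,285):
  print(u0,[(v,dep(f,u0,v).round(3).tolist()) for v in range(212,246,2)  if .46<dep(f,u0,v)[0]<.54][-4:])
E
```

```text
at [ 487.5 -103.    68.9] xang 166.0 tilt 0.06 F [-0.04  0.66 -0.49] w 85.5 t 4.05
[-0.1, 0.0, 3.9, 0.0, 0.001, 0.0, 0]
237 [(228, [0.472, -0.155, 0.146]), (230, [0.47, -0.155, 0.139]), (242, [0.463, -0.155, 0.101]), (244, [0.473, -0.16, 0.103])]
239 [(236, [0.484, -0.157, 0.132]), (238, [0.484, -0.158, 0.126]), (242, [0.468, -0.152, 0.103]), (244, [0.471, -0.154, 0.1])]
241 [(236, [0.482, -0.152, 0.129]), (238, [0.479, -0.151, 0.121]), (242, [0.468, -0.147, 0.101]), (244, [0.471, -0.149, 0.098])]
243 [(238, [0.485, -0.149, 0.124]), (240, [0.485, -0.149, 0.118]), (242, [0.47, -0.143, 0.101]), (244, [0.48, -0.148, 0.103])]
281 [(238, [0.501, -0.061, 0.101]), (240, [0.508, -0.065, 0.101]), (242, [0.515, -0.069, 0.101]), (244, [0.524, -0.073, 0.103])]
283 [(238, [0.501, -0.056, 0.099]), (240, [0.512, -0.062, 0.102]), (242, [0.517, -0.065, 0.101]), (244, [0.524, -0.069, 0.102])]
285 [(238, [0.508, -0.055, 0.103]), (240, [0.515, -0.058, 0.103]), (242, [0.521, -0.062, 0.102]), (244, [0.525, -0.064, 0.1])]
```

View pics/d3.png

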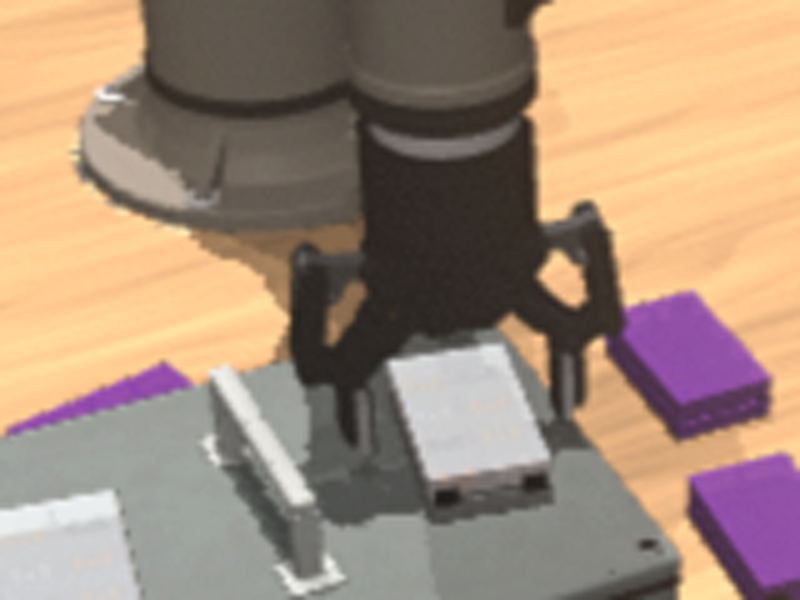

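Call:
play_rows --pt "0 0 0 0 0 0 150" --pt "0 0 0 0 0 0 150" --pt "0 0 0 0 0 0 150" --pt "0 0 0 0 0 0 150" --pt "0 0 0 0 0 0 150" --force 40

```text
clock: 4.55
tcp_pos: [0.4879, -0.103, 0.0695]
orientation: [0.383, 3.116, 0.001]
contact_force: [0.5, -0.7, -0.8]
grip_width: 0.055
```

```bash
python3 z.py d4 170 150 330 270; python3 p.py 487.6 -103 110 166 150 10
```

```text
at [ 487.9 -103.    69.5] xang 166.0 tilt 0.12 F [ 0.03 -0.15 -0.56] w 55.4 t 4.6
[0.0, -0.0, -8.1, 0.0, 0.0, -0.0, 150]
[0.0, -0.0, -8.1, 0.0, 0.0, -0.0, 150]
[0.0, -0.0, -8.1, 0.0, 0.0, -0.0, 150]
[0.1, -0.0, -8.1, 0.0, 0.0, -0.0, 150]
[0.1, -0.0, -8.1, 0.0, 0.0, -0.0, 150]
```

View pics/d4.png

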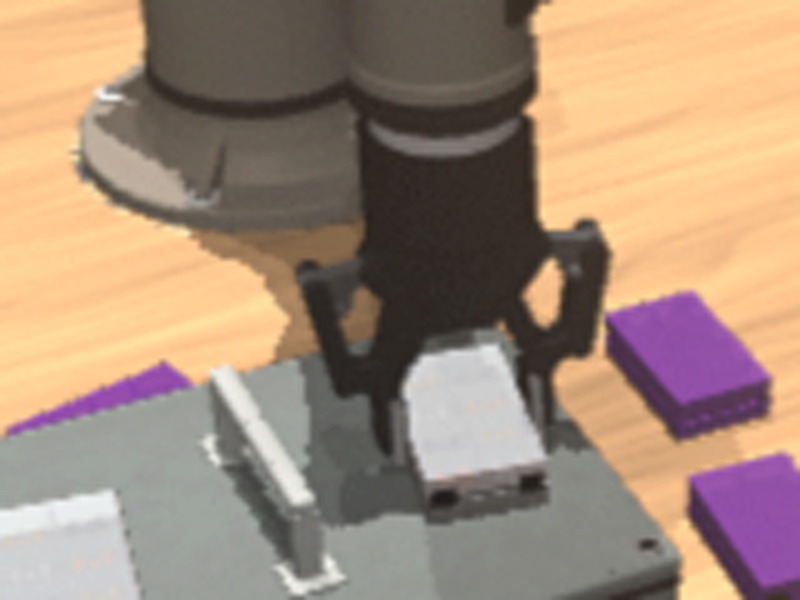

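Call:
play_rows --pt "0 0 -8 0 0 0 150" --pt "0 0 -15 0 0 0 150" --pt "0 0 -25 0 0 0 150" --pt "0 0 -25 0 0 0 150" --pt "0 0 -25 0 0 0 150"

```text
clock: 5.1
tcp_pos: [0.4842, -0.1031, 0.1691]
orientation: [-0.384, -3.112, 0.002]
contact_force: [-0.0, 0.2, -1.6]
grip_width: 0.0554
```

```bash
python3 z.py d5 170 120 410 300; python3 p.py 580.2 179.7 140 199.4 150 40
```

```text
at [ 486.9 -103.8  173.1] xang 165.91 tilt 0.02 F [ 2.31 -0.79  1.34] w 55.3 t 5.15
[-2.7, 37.2, 4.1, -0.0, -0.0, -0.073, 150]
[-5.4, 36.9, 4.1, -0.0, -0.0, -0.073, 150]
[-8.1, 36.4, 4.1, -0.0, -0.0, -0.073, 150]
[-10.7, 35.7, 4.1, -0.0, -0.0, -0.073, 150]
[-13.3, 34.9, 4.1, -0.0, -0.0, -0.073, 150]
[-15.8, 33.8, 4.1, -0.0, -0.0, -0.073, 150]
[-18.2, 32.5, 4.1, -0.0, -0.0, -0.073, 150]
[-20.5, 31.1, 4.1, -0.0, -0.0, -0.073, 150]
```

View pics/d5.png

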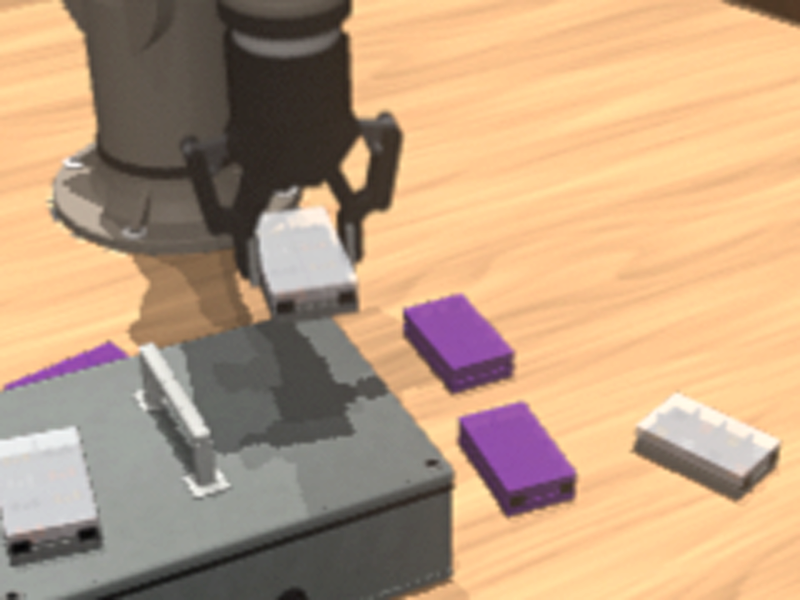

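The case is held level and clear of the lid, so I'll carry it over.

Call:
play_rows --pt "-3 37 0 0 0 -0.073 150" --pt "-5 37 0 0 0 -0.073 150" --pt "-8 36 0 0 0 -0.073 150" --pt "-11 35 0 0 0 -0.073 150" --pt "-13 35 0 0 0 -0.073 150"

```text
clock: 5.65
tcp_pos: [0.5474, 0.0705, 0.1787]
orientation: [-0.184, 3.128, -0.002]
contact_force: [0.2, -0.9, -1.7]
grip_width: 0.055
```

```bash
python3 p.py 580.2 179.7 140 199.4 150 35
```

```text
at [547.4  70.5 178.7] xang -173.25 tilt 0.45 F [ 0.22 -0.87 -1.71] w 55.0 t 5.65
[-11.3, 26.2, 9.7, -0.001, 0.002, -0.055, 150]
[-12.7, 25.5, 9.7, -0.001, 0.002, -0.055, 150]
[-14.1, 24.8, 9.7, -0.001, 0.002, -0.055, 150]
[-15.5, 23.9, 9.7, -0.001, 0.002, -0.055, 150]
```

Call:
play_rows --pt "-11 26 9 0 0 -0.055 150" --pt "-13 25 9 0 0 -0.055 150" --pt "-14 22 9 0 0 -0.055 150" --pt "-10 14 9 0 0 -0.04 150" --pt "0 0 0 0 0 0 150"

```text
clock: 6.15
tcp_pos: [0.5791, 0.1756, 0.1401]
orientation: [-0.533, 3.088, -0.002]
contact_force: [-0.8, 1.5, -1.7]
grip_width: 0.055
```

```bash
python3 p.py 580.2 179.7 100 199.4 150 20; python3 z.py e1 310 130 470 290; python3 z.py e1t 170 170 320 290 top
```

```text
at [579.1 175.6 140.1] xang -160.41 tilt 0.45 F [-0.85  1.46 -1.7 ] w 55.0 t 6.15
[-0.7, 1.2, 13.4, -0.001, 0.002, 0.001, 150]
[-0.8, 1.2, 13.4, -0.001, 0.002, 0.001, 150]
[-0.8, 1.2, 13.4, -0.001, 0.002, 0.001, 150]
```

View pics/e1.png

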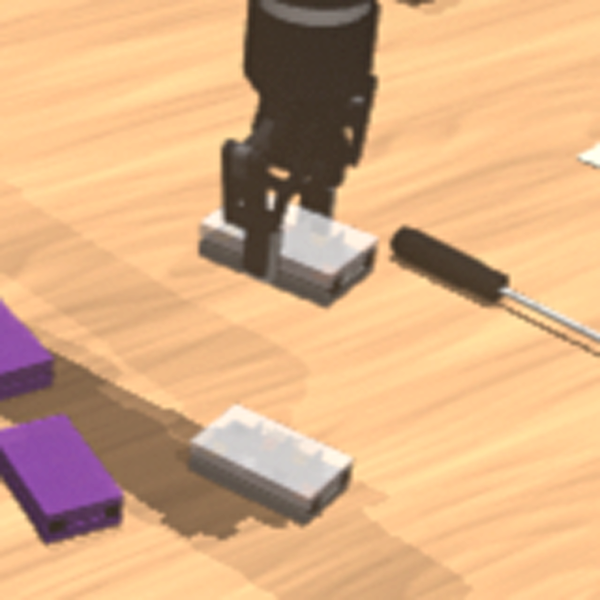

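View pics/e1t.png

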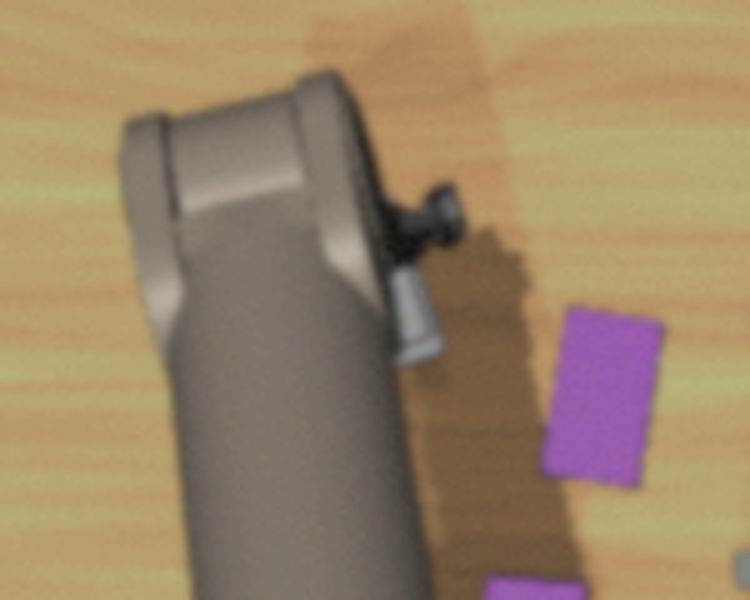

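Call:
play_rows --pt "-1 2 30 0 0 0 150" --pt "-1 2 35 0 0.002 0 150" --pt "-1 1 30 0 0 0 150" --pt "0 0 8 0 0 0 150" --pt "0 0 0 0 0 0 150"

```text
clock: 6.75
tcp_pos: [0.5851, 0.1677, 0.0403]
orientation: [-0.5, 3.088, -0.009]
contact_force: [-0.4, 0.1, -0.5]
grip_width: 0.0549
```

```bash
python3 p.py 580.2 179.7 -4 199.4 150 10; python3 z.py e2 310 150 470 290; python3 - <<'E'
from h import *
import pickle
f=pickle.load(open('e2.pkl','rb'))
print(proj(f,[.5802,.1797,.013]),proj(f,[.5802,.1797,.026]))
E
```

```text
at [585.1 167.7  40.3] xang -161.61 tilt 0.83 F [-0.43  0.13 -0.53] w 54.9 t 6.75
[0.3, 2.7, 8.8, -0.002, 0.002, -0.004, 150]
[0.2, 2.6, 8.8, -0.002, 0.002, -0.004, 150]
[0.2, 2.6, 8.8, -0.002, 0.002, -0.004, 150]
[0.2, 2.6, 8.8, -0.002, 0.002, -0.004, 150]
[0.2, 2.6, 8.8, -0.002, 0.002, -0.004, 150]
(np.float64(380.65666479480683), np.float64(252.98119237939332)) (np.float64(381.127487351789), np.float64(248.93063077020093))
```

View pics/e2.png

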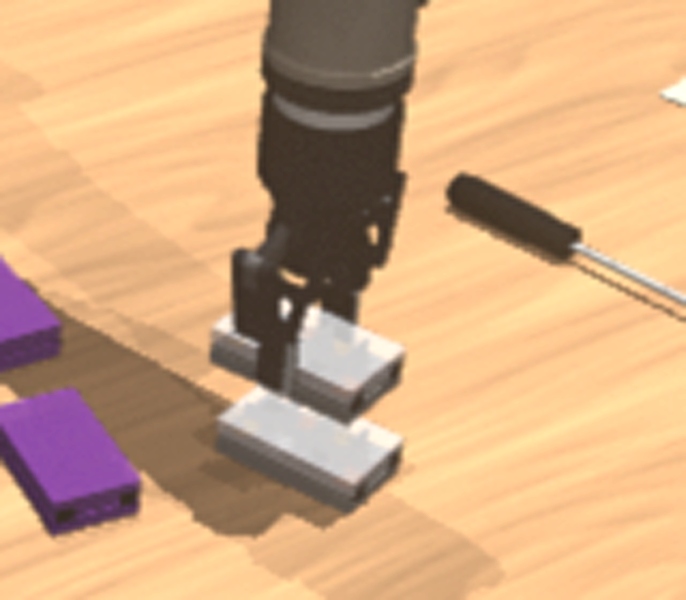

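Call:
play_rows --pt "0 6 8 -0.005 0.005 -0.01 150" --pt "0 6 8 -0.003 0.003 -0.007 150" --pt "0 1 2 0 0 0 150" --pt "0 0 0 0 0 0 150"

```text
clock: 7.2
tcp_pos: [0.5842, 0.1813, 0.0261]
orientation: [-0.527, 3.086, 0.005]
contact_force: [0.1, -0.8, -1.0]
grip_width: 0.0551
```

```bash
python3 p.py 580.2 179.7 -4 199.4 150 7; python3 z.py e3 310 150 470 290
```

```text
at [584.2 181.3  26.1] xang -160.64 tilt 0.65 F [ 0.11 -0.8  -0.95] w 55.1 t 7.2
[0.9, -0.1, 6.0, 0.0, 0.002, -0.0, 150]
[0.9, -0.1, 6.0, 0.0, 0.002, -0.0, 150]
[0.9, -0.1, 6.0, 0.0, 0.002, -0.0, 150]
[0.9, -0.1, 6.0, 0.0, 0.002, -0.0, 150]
[0.9, -0.0, 6.0, 0.0, 0.002, -0.0, 150]
```

View pics/e3.png

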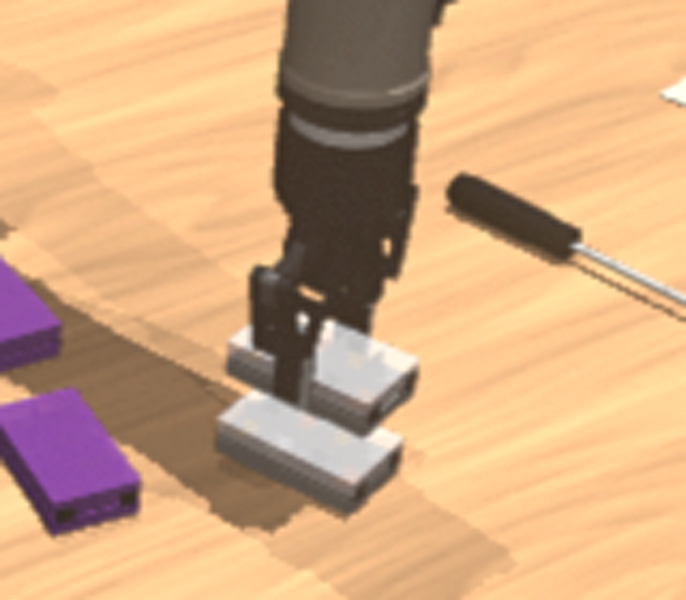

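```bash
cat > corners.py <<'E'
from h import *
def corners(f,c,z,ang,crop=None,k=1):
    a=np.radians(ang);X=np.array([np.cos(a),np.sin(a)]);Y=np.array([-X[1],X[0]])
    return [tuple(np.round((np.array(proj(f,[*(np.array(c)+sx*.048*X+sy*.028*Y),z]))-(crop or (0,0)))*k,0)) for sx,sy in((1,1),(1,-1),(-1,-1),(-1,1))]
E
python3 - <<'E'
from corners import *
import pickle
f=pickle.load(open('e3.pkl','rb'));k=600/140
print('held top',corners(f,[.5842,.1813],.0846,19.4,(310,150),k))
print('held bot',corners(f,[.5842,.1813],.0586,19.4,(310,150),k))
print('base top',corners(f,[.5802,.1797],.026,19.4,(310,150),k))
E
```

```text
held top [(np.float64(419.0), np.float64(355.0)), (np.float64(367.0), np.float64(401.0)), (np.float64(224.0), np.float64(336.0)), (np.float64(278.0), np.float64(294.0))]
held bot [(np.float64(413.0), np.float64(392.0)), (np.float64(362.0), np.float64(438.0)), (np.float64(220.0), np.float64(373.0)), (np.float64(274.0), np.float64(330.0))]
base top [(np.float64(400.0), np.float64(434.0)), (np.float64(349.0), np.float64(480.0)), (np.float64(211.0), np.float64(414.0)), (np.float64(264.0), np.float64(371.0))]
```

Call:
play_rows --pt "1 0 7 0 0.002 0 150" --pt "1 0 7 0 0.002 0 150" --pt "1 0 7 0 0.002 0 150" --pt "1 0 4 0 0.002 0 150" --pt "0 0 0 0 0 0 150"

```text
clock: 7.75
tcp_pos: [0.5804, 0.1799, -0.0009]
orientation: [-0.528, 3.094, 0.002]
contact_force: [-0.1, -0.1, -2.1]
grip_width: 0.0552
```

```bash
python3 p.py 580.2 179.7 -6 199.4 150 5; python3 z.py e4 310 150 470 290
```

```text
at [580.4 179.9  -0.9] xang -160.63 tilt 0.17 F [-0.07 -0.06 -2.11] w 55.2 t 7.75
[0.2, -0.1, 2.6, 0.0, 0.001, -0.0, 150]
[0.1, -0.1, 2.6, 0.0, 0.001, -0.0, 150]
```

View pics/e4.png

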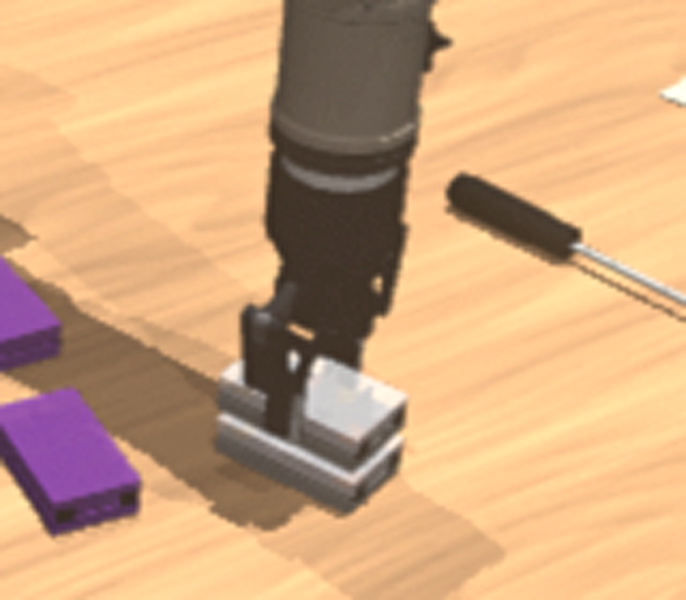

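Call:
play_rows --pt "0 0 3 0 0 0 150" --pt "0 0 2 0 0 0 150" --pt "0 0 0 0 0 0 150"

```text
clock: 8.1
tcp_pos: [0.581, 0.18, -0.0057]
orientation: [-0.527, 3.093, 0.002]
contact_force: [1.1, -0.1, -1.6]
grip_width: 0.0551
```

```bash
python3 p.py 580.2 179.7 -6 199.4 150 5; python3 z.py e5 310 150 470 290
```

```text
at [581.  180.   -5.7] xang -160.65 tilt 0.23 F [ 1.14 -0.08 -1.57] w 55.1 t 8.1
[0.9, -0.0, 0.3, 0.001, 0.004, -0.001, 150]
```

View pics/e5.png

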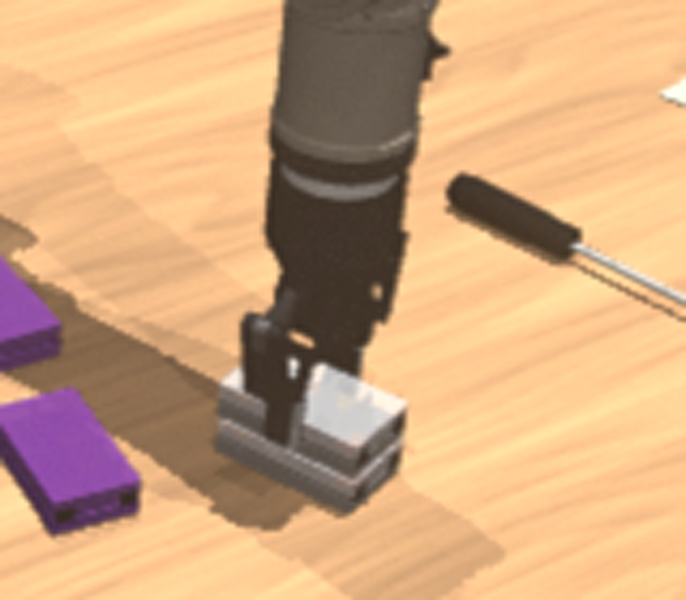

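Call:
play_rows --pt "0 0 1.5 0 0 0 150" --pt "0 0 1 0 0 0 150" --pt "0 0 0 0 0 0 150"

```text
clock: 8.45
tcp_pos: [0.5816, 0.1801, -0.0062]
orientation: [-0.527, 3.092, 0.003]
contact_force: [0.2, -0.4, -1.5]
grip_width: 0.0551
```

```bash
python3 p.py 580.2 179.7 -8 199.4 150 5; sleep 0;python3 p.py 580.2 179.7 -8 199.4 150 5|head -1
```

```text
at [581.6 180.1  -6.2] xang -160.65 tilt 0.3 F [ 0.2  -0.39 -1.53] w 55.1 t 8.45
[1.5, 0.0, 1.8, 0.001, 0.005, -0.001, 150]
at [581.6 180.1  -6.2] xang -160.65 tilt 0.3 F [ 0.2  -0.39 -1.53] w 55.1 t 8.45
```

Call:
play_rows --pt "1 0 2 0 0.003 0 150" --pt "1 0 2 0 0.003 0 150" --pt "0 0 1 0 0 0 150"

```text
clock: 8.75
tcp_pos: [0.5817, 0.1802, -0.0065]
orientation: [-0.527, 3.095, 0.005]
contact_force: [-1.7, -1.2, 3.8]
grip_width: 0.0549
```

```bash
python3 p.py 580.2 179.7 -8 199.4 150 5; python3 z.py e6 310 150 470 290
```

```text
at [581.7 180.2  -6.5] xang -160.66 tilt 0.21 F [-1.74 -1.24  3.84] w 54.9 t 8.75
[1.6, 0.0, 1.5, 0.003, 0.002, -0.001, 150]
```

View pics/e6.png

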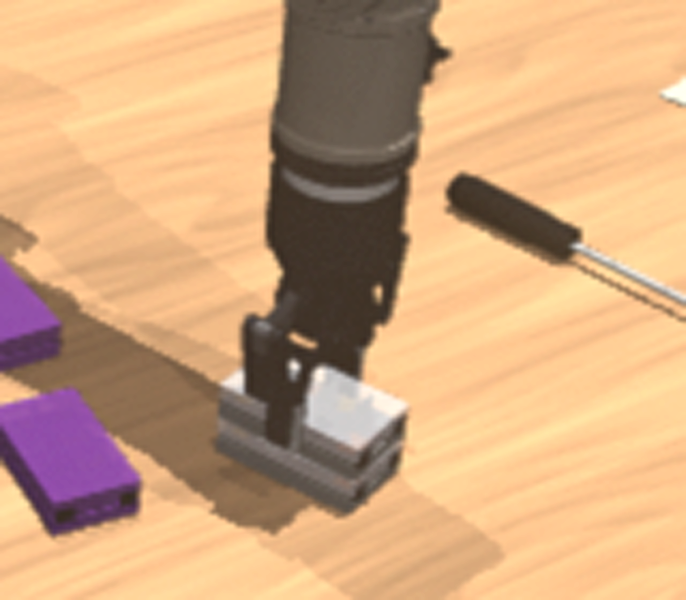

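Contact came at −6.5 mm, as predicted, and the case sits flush. Releasing.

Call:
play_rows --pt "0 0 0 0 0 0 60" --pt "0 0 0 0 0 0 40" --pt "0 0 0 0 0 0 0" --pt "0 0 0 0 0 0 0" --pt "0 0 -10 0 0 0 0"

```text
clock: 9.3
tcp_pos: [0.5813, 0.1801, 0.0026]
orientation: [-0.528, 3.096, 0.004]
contact_force: [0.3, -0.1, -0.7]
grip_width: 0.0852
```

Call:
play_rows --pt "0 0 -30 0 0 0 0" --pt "0 0 -40 0 0 0 0" --pt "0 0 -45 0 0 0 0" --pt "0 0 -40 0 0 0 0" --pt "0 0 -30 0 0 0 0"

```text
clock: 9.8
tcp_pos: [0.5785, 0.1783, 0.1929]
orientation: [0.526, -3.09, -0.001]
contact_force: [0.7, -0.3, -0.4]
grip_width: 0.0854
```

```bash
python3 p.py 504 -299.7 180 166.5 0 40; python3 z.py e7 310 150 470 290
```

```text
at [578.5 178.3 192.9] xang -160.68 tilt 0.39 F [ 0.68 -0.33 -0.42] w 85.4 t 9.8
[17.6, -32.8, 1.1, -0.0, -0.001, 0.044, 0]
[16.1, -33.5, 1.0, -0.0, -0.001, 0.044, 0]
[14.6, -34.2, 1.0, -0.0, -0.001, 0.044, 0]
[13.1, -34.8, 1.0, -0.0, -0.001, 0.044, 0]
[11.5, -35.4, 1.0, -0.0, -0.001, 0.044, 0]
[10.0, -35.9, 1.0, -0.0, -0.001, 0.044, 0]
[8.4, -36.3, 1.0, -0.0, -0.001, 0.044, 0]
[6.8, -36.6, 1.0, -0.0, -0.001, 0.044, 0]
[5.2, -36.9, 1.0, -0.0, -0.001, 0.044, 0]
[3.5, -37.0, 1.0, -0.0, -0.001, 0.044, 0]
[1.9, -37.2, 1.0, -0.0, -0.001, 0.044, 0]
[0.3, -37.2, 1.0, -0.0, -0.001, 0.044, 0]
[-1.4, -37.2, 1.0, -0.0, -0.001, 0.044, 0]
```

View pics/e7.png

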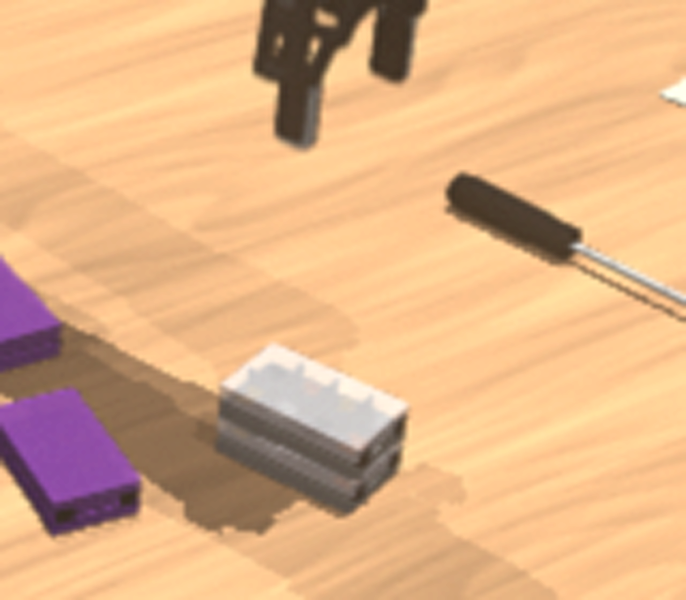

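The first case is stacked flush, so I'll go for case B.

Call:
play_rows --pt "18 -33 0 0 0 0.044 0" --pt "16 -33 0 0 0 0.044 0" --pt "15 -34 0 0 0 0.044 0" --pt "13 -35 0 0 0 0.044 0" --pt "11 -35 0 0 0 0.044 0"

```text
clock: 10.35
tcp_pos: [0.5543, -0.0017, 0.2027]
orientation: [-0.189, 3.125, 0.014]
contact_force: [0.5, -0.9, 0.3]
grip_width: 0.0853
```

Call:
play_rows --pt "10 -36 0 0 0 0.044 0" --pt "8 -36 0 0 0 0.044 0" --pt "7 -36 0 0 0 0.044 0" --pt "5 -36 0 0 0 0.044 0" --pt "3 -36 0 0 0 0.044 0"

```text
clock: 10.85
tcp_pos: [0.5242, -0.1905, 0.2032]
orientation: [0.17, 3.124, 0.019]
contact_force: [1.0, -0.3, 0.6]
grip_width: 0.0856
```

```bash
python3 p.py 504 -299.7 170 166.7 0 35
```

```text
at [ 524.2 -190.5  203.2] xang 173.76 tilt 1.02 F [ 1.02 -0.35  0.57] w 85.6 t 10.85
[2.2, -27.8, 7.9, 0.003, 0.003, 0.031, 0]
[1.3, -27.8, 8.0, 0.003, 0.003, 0.031, 0]
[0.4, -27.8, 8.1, 0.003, 0.003, 0.031, 0]
[-0.5, -27.8, 8.2, 0.003, 0.003, 0.031, 0]
```

Call:
play_rows --pt "2 -28 4 0.003 0.003 0.031 0" --pt "1 -28 6 0.003 0.003 0.031 0" --pt "0 -28 6 0.003 0.003 0.031 0" --pt "0 -15 8 0.003 0.003 0.02 0" --pt "0 0 0 0 0 0 0"

```text
clock: 11.35
tcp_pos: [0.5026, -0.2979, 0.1798]
orientation: [0.371, 3.117, -0.001]
contact_force: [0.1, 0.7, -0.4]
grip_width: 0.0853
```

```bash
python3 p.py 504 -299.7 100 166.7 0 35
```

```text
at [ 502.6 -297.9  179.8] xang 166.41 tilt 0.15 F [ 0.09  0.66 -0.45] w 85.3 t 11.35
[-0.5, -0.4, 26.6, -0.0, 0.001, -0.002, 0]
[-0.5, -0.5, 26.6, -0.0, 0.001, -0.002, 0]
[-0.6, -0.5, 26.6, -0.0, 0.001, -0.002, 0]
```

Call:
play_rows --pt "0 -1 26 0 0 0 0" --pt "0 0 26 0 0 0 0" --pt "0 0 22 0 0 0 0" --pt "0 0 8 0 0 0 0" --pt "0 0 0 0 0 0 0"

```text
clock: 11.85
tcp_pos: [0.5068, -0.2923, 0.0968]
orientation: [0.357, 3.115, 0.005]
contact_force: [-1.1, 0.3, -0.2]
grip_width: 0.0852
```

```bash
python3 p.py 504 -299.7 69.5 166.7 0 15;  python3 z.py f1 110 170 270 290
```

```text
at [ 506.8 -292.3   96.8] xang 166.91 tilt 0.38 F [-1.14  0.28 -0.22] w 85.2 t 11.85
[0.6, -4.0, 13.6, 0.002, 0.003, 0.002, 0]
[0.5, -3.9, 13.6, 0.002, 0.003, 0.002, 0]
```

View pics/f1.png

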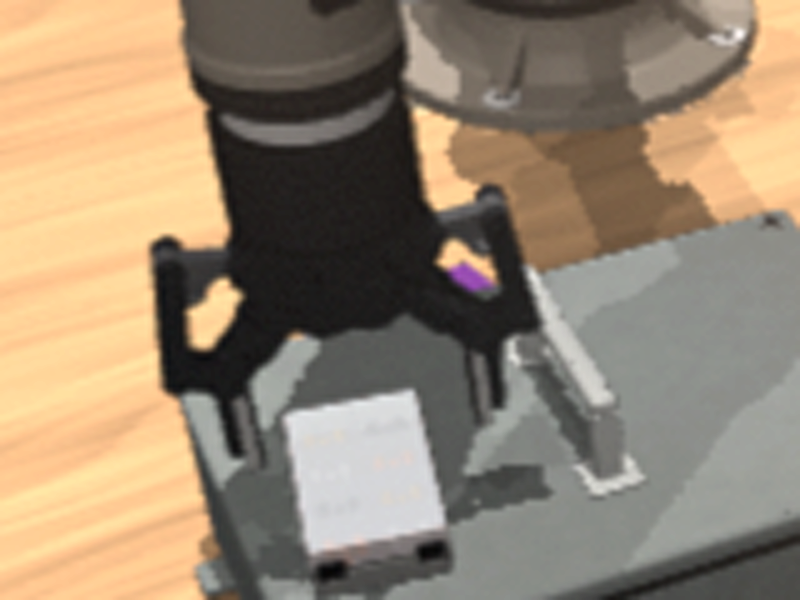

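Call:
play_rows --pt "1 -5 9 0.003 0.003 0.002 0" --pt "0 -3 9 0.002 0.003 0 0" --pt "0 -1 6 0 0 0 0" --pt "0 0 2 0 0 0 0" --pt "0 0 0 0 0 0 0"

```text
clock: 12.4
tcp_pos: [0.5064, -0.3021, 0.0723]
orientation: [0.359, 3.116, -0.004]
contact_force: [-0.1, -0.1, -0.2]
grip_width: 0.0854
```

```bash
python3 p.py 504 -299.7 69.5 166.7 0 15;  python3 z.py f2 110 170 270 290
```

```text
at [ 506.4 -302.1   72.3] xang 166.86 tilt 0.29 F [-0.15 -0.11 -0.17] w 85.4 t 12.4
[2.9, 1.8, 2.7, -0.002, 0.005, 0.003, 0]
```

View pics/f2.png

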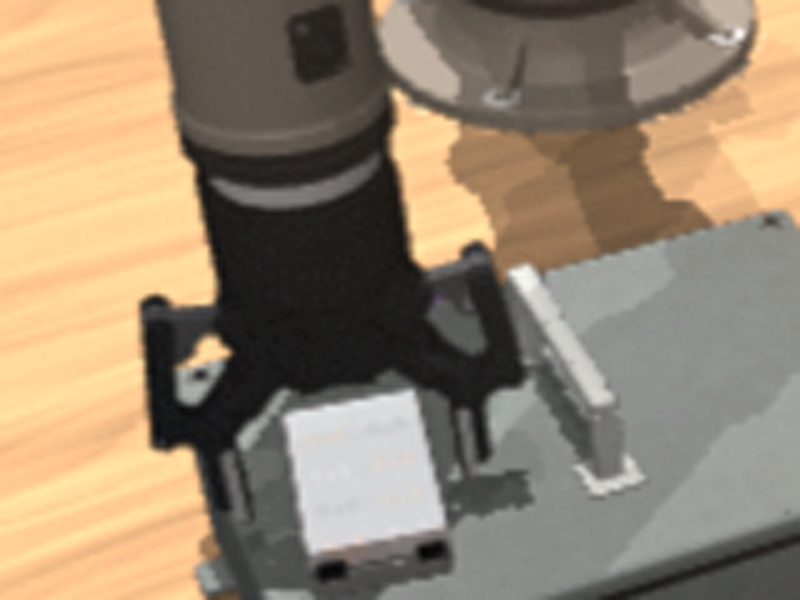

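Call:
play_rows --pt "3 2 3 -0.002 0.005 0.002 0" --pt "1 0 1 0 0.002 0 0" --pt "0 0 0 0 0 0 0"

```text
clock: 12.75
tcp_pos: [0.5029, -0.2991, 0.0686]
orientation: [-0.363, -3.119, -0.001]
contact_force: [-0.5, 0.3, 0.2]
grip_width: 0.0857
```

Call:
play_rows --pt "0 0 0 0 0 0 80" --pt "0 0 0 0 0 0 150" --pt "0 0 0 0 0 0 150" --pt "0 0 0 0 0 0 150" --pt "0 0 0 0 0 0 150"

```text
clock: 13.25
tcp_pos: [0.5032, -0.2991, 0.069]
orientation: [-0.363, -3.119, -0.001]
contact_force: [0.5, 0.8, 0.2]
grip_width: 0.0555
```

```bash
python3 p.py 504 -299.7 100 166.7 150 15;  python3 z.py f3 110 170 270 290
```

```text
at [ 503.2 -299.1   69. ] xang 166.73 tilt 0.07 F [0.46 0.83 0.23] w 55.5 t 13.25
[-0.3, -0.1, -10.3, 0.0, -0.0, 0.0, 150]
[-0.3, -0.1, -10.3, 0.0, -0.0, 0.0, 150]
[-0.3, -0.1, -10.3, 0.0, -0.0, 0.0, 150]
```

View pics/f3.png

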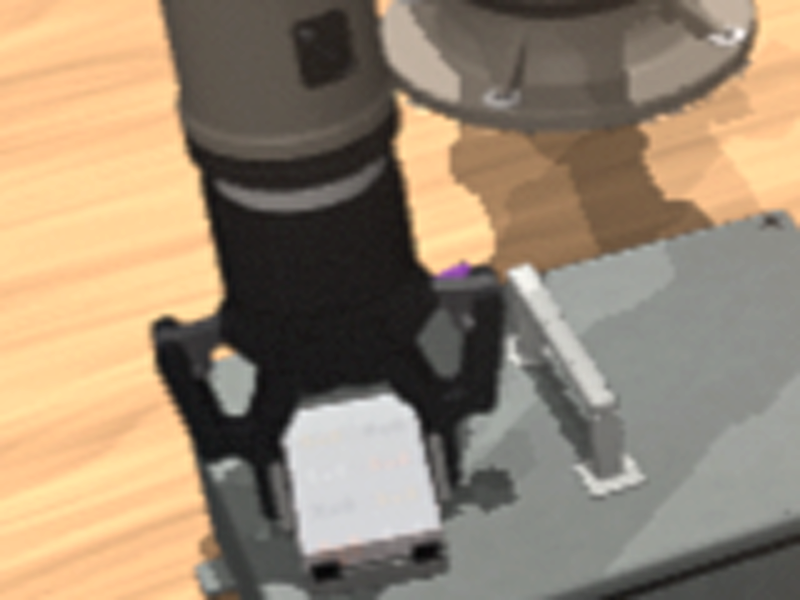

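Call:
play_rows --pt "0 0 -8 0 0 0 150" --pt "0 0 -15 0 0 0 150" --pt "0 0 -30 0 0 0 150" --pt "0 0 -35 0 0 0 150" --pt "0 0 -25 0 0 0 150"

```text
clock: 13.8
tcp_pos: [0.5006, -0.2981, 0.1854]
orientation: [-0.363, -3.111, -0.003]
contact_force: [0.1, -1.1, -1.5]
grip_width: 0.0549
```

```bash
python3 p.py 581 180 185 199.4 150 38
```

```text
at [ 500.6 -298.1  185.4] xang 166.68 tilt 0.53 F [ 0.09 -1.07 -1.51] w 54.9 t 13.8
[2.5, 37.2, 0.1, 0.0, -0.001, -0.044, 150]
[0.8, 37.3, 0.1, 0.0, -0.001, -0.044, 150]
[-0.8, 37.3, 0.1, 0.0, -0.001, -0.044, 150]
[-2.5, 37.2, 0.1, 0.0, -0.001, -0.044, 150]
[-4.1, 37.1, 0.0, 0.0, -0.001, -0.044, 150]
[-5.7, 36.9, 0.0, 0.0, -0.001, -0.044, 150]
[-7.3, 36.6, 0.0, 0.0, -0.001, -0.044, 150]
[-8.9, 36.2, 0.0, 0.0, -0.001, -0.044, 150]
[-10.5, 35.8, 0.0, 0.0, -0.001, -0.044, 150]
[-12.1, 35.3, 0.0, 0.0, -0.001, -0.044, 150]
[-13.6, 34.7, 0.0, 0.0, -0.001, -0.044, 150]
[-15.1, 34.1, 0.0, 0.0, -0.001, -0.044, 150]
[-16.6, 33.4, 0.0, 0.0, -0.001, -0.044, 150]
```

Call:
play_rows --pt "2 37 0 0 0 -0.044 150" --pt "1 37 0 0 0 -0.044 150" --pt "-1 37 0 0 0 -0.044 150" --pt "-2 37 0 0 0 -0.044 150" --pt "-4 37 0 0 0 -0.044 150"

```text
clock: 14.3
tcp_pos: [0.5341, -0.1204, 0.1978]
orientation: [0.032, 3.134, -0.007]
contact_force: [0.5, 0.1, -1.2]
grip_width: 0.0552
```

Call:
play_rows --pt "-6 37 0 0 0 -0.044 150" --pt "-7 37 0 0 0 -0.044 150" --pt "-9 36 0 0 0 -0.044 150" --pt "-10 36 0 0 0 -0.044 150" --pt "-12 35 0 0 0 -0.044 150"

```text
clock: 14.8
tcp_pos: [0.5666, 0.0697, 0.2048]
orientation: [-0.321, 3.111, -0.008]
contact_force: [0.8, 0.1, -1.7]
grip_width: 0.0552
```

```bash
python3 p.py 581 180 160 199.4 150 30
```

```text
at [566.6  69.7 204.8] xang -168.21 tilt 0.89 F [ 0.76  0.1  -1.67] w 55.2 t 14.8
[-9.0, 26.3, 11.1, -0.002, 0.003, -0.033, 150]
[-9.9, 26.0, 11.2, -0.002, 0.003, -0.033, 150]
[-10.8, 25.6, 11.2, -0.002, 0.003, -0.033, 150]
[-11.7, 25.2, 11.2, -0.002, 0.003, -0.033, 150]
```

Call:
play_rows --pt "-9 26 10 0 0.003 -0.033 150" --pt "-10 26 11 0 0.003 -0.033 150" --pt "-11 23 11 0 0.003 -0.033 150" --pt "-5 12 11 0 0.003 -0.02 150" --pt "0 0 0 0 0 0 150"

```text
clock: 15.3
tcp_pos: [0.5799, 0.1726, 0.1598]
orientation: [-0.529, 3.094, -0.011]
contact_force: [-0.3, 0.1, -1.5]
grip_width: 0.0553
```

```bash
python3 p.py 581 180 70 199.4 150 25
```

```text
at [579.9 172.6 159.8] xang -160.6 tilt 0.43 F [-0.33  0.13 -1.54] w 55.3 t 15.3
[-0.9, 1.8, 22.4, -0.002, 0.0, 0.0, 150]
[-0.9, 1.8, 22.4, -0.002, 0.0, 0.0, 150]
[-0.9, 1.7, 22.4, -0.002, 0.0, 0.0, 150]
[-0.9, 1.7, 22.4, -0.002, 0.0, 0.0, 150]
```

Call:
play_rows --pt "-1 3 20 -0.002 0 0 150" --pt "-1 3 22 -0.002 0 0 150" --pt "-1 2 20 -0.002 0 0 150" --pt "-1 2 15 -0.002 0 0 150" --pt "0 0 4 0 0 0 150"

```text
clock: 15.8
tcp_pos: [0.5823, 0.1746, 0.0768]
orientation: [-0.512, 3.098, -0.006]
contact_force: [-0.3, 0.1, -1.1]
grip_width: 0.055
```

```bash
python3 p.py 581 180 40 199.4 150 10
```

```text
at [582.3 174.6  76.8] xang -161.22 tilt 0.24 F [-0.27  0.06 -1.1 ] w 55.0 t 15.8
[-0.1, 1.4, 9.2, -0.001, 0.0, -0.003, 150]
[-0.1, 1.4, 9.2, -0.001, 0.0, -0.003, 150]
[-0.1, 1.4, 9.2, -0.001, 0.0, -0.003, 150]
[-0.1, 1.4, 9.2, -0.001, 0.0, -0.003, 150]
```

Call:
play_rows --pt "0 2 10 -0.001 0 -0.004 150" --pt "0 2 10 -0.001 0 -0.004 150" --pt "0 2 10 -0.001 0 -0.004 150" --pt "0 1 4 0 0 0 150" --pt "0 0 0 0 0 0 150"

```text
clock: 16.3
tcp_pos: [0.5812, 0.1798, 0.0414]
orientation: [-0.528, 3.094, -0.002]
contact_force: [0.3, 0.5, -1.2]
grip_width: 0.0552
```

```bash
python3 p.py 581 180 21 199.4 150 7; python3 z.py g1 310 150 470 290
```

```text
at [581.2 179.8  41.4] xang -160.63 tilt 0.2 F [ 0.27  0.52 -1.17] w 55.2 t 16.3
[0.1, 0.1, 6.8, -0.001, 0.001, -0.0, 150]
[0.1, 0.1, 6.8, -0.001, 0.001, -0.0, 150]
[0.1, 0.1, 6.8, -0.001, 0.001, -0.0, 150]
```

View pics/g1.png

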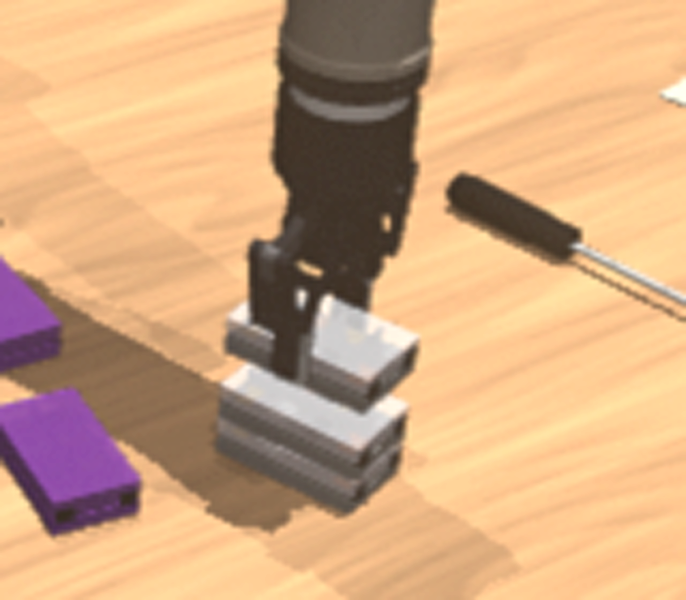

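Call:
play_rows --pt "0 0 7 0 0.001 0 150" --pt "0 0 7 0 0.001 0 150" --pt "0 0 4 0 0.001 0 150" --pt "0 0 0 0 0 0 150"

```text
clock: 16.75
tcp_pos: [0.5822, 0.1801, 0.0231]
orientation: [-0.528, 3.095, -0.002]
contact_force: [-0.6, 0.4, -0.2]
grip_width: 0.0553
```

```bash
python3 p.py 581 180 19 199.4 150 7; python3 z.py g2 310 150 470 290
```

```text
at [582.2 180.1  23.1] xang -160.62 tilt 0.14 F [-0.63  0.41 -0.16] w 55.3 t 16.75
[1.2, 0.3, 4.1, -0.002, 0.002, -0.0, 150]
```

View pics/g2.png

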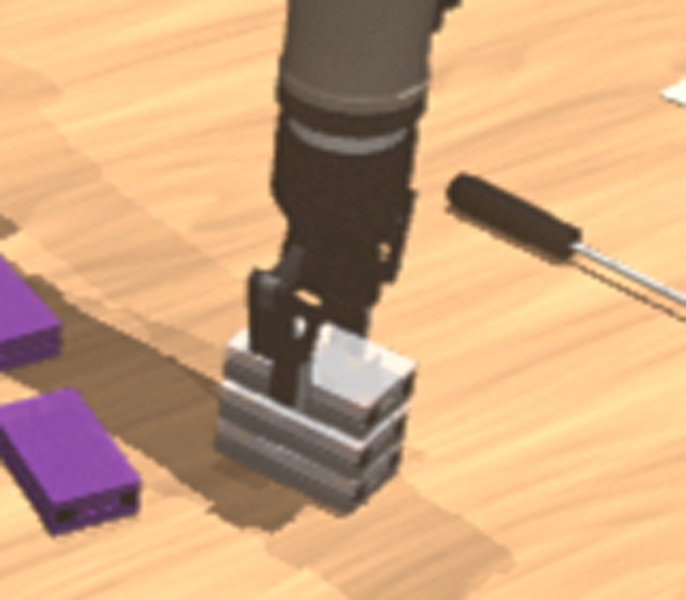

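Call:
play_rows --pt "2 0 2.5 -0.002 0.002 0 150" --pt "2 0 2 0 0.001 0 150" --pt "0 0 1.5 0 0 0 150" --pt "0 0 1 0 0 0 150"

```text
clock: 17.2
tcp_pos: [0.5791, 0.1789, 0.0189]
orientation: [-0.528, 3.097, 0.003]
contact_force: [-2.2, -1.3, 4.9]
grip_width: 0.0552
```

```bash
python3 p.py 581 180 19 199.4 150 7; python3 z.py g3 310 150 470 290
```

```text
at [579.1 178.9  18.9] xang -160.65 tilt 0.1 F [-2.18 -1.31  4.85] w 55.2 t 17.2
[-2.2, 0.4, -0.1, 0.002, 0.0, -0.001, 150]
```

View pics/g3.png

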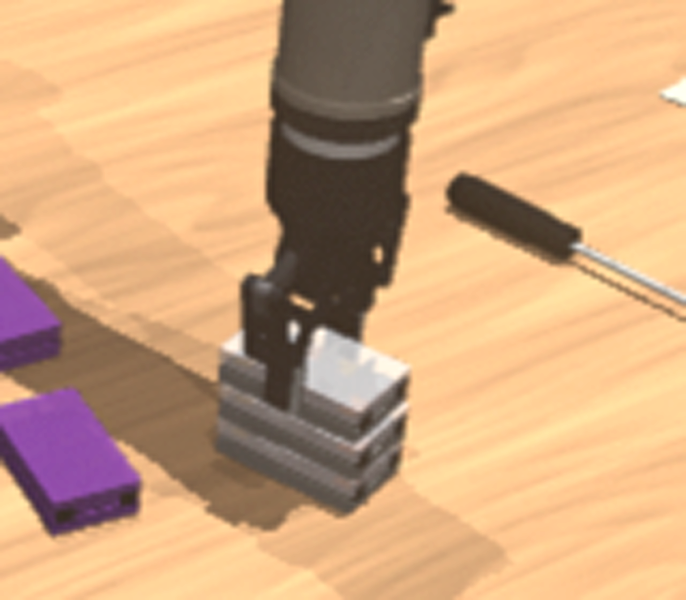

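Contact is at 18.9 mm (predicted 19) and the edges line up. Release and retreat.

Call:
play_rows --pt "0 0 0 0 0 0 60" --pt "0 0 0 0 0 0 40" --pt "0 0 0 0 0 0 0" --pt "0 0 0 0 0 0 0" --pt "0 0 -10 0 0 0 0"

```text
clock: 17.75
tcp_pos: [0.5784, 0.1786, 0.0287]
orientation: [0.528, -3.096, -0.002]
contact_force: [-0.8, -0.1, -0.4]
grip_width: 0.0853
```

Call:
play_rows --pt "0 0 -30 0 0 0 0" --pt "0 0 -40 0 0 0 0" --pt "0 0 -45 0 0 0 0" --pt "0 0 -35 0 0 0 0" --pt "0 0 -20 0 0 0 0"

```text
clock: 18.25
tcp_pos: [0.5768, 0.1773, 0.2051]
orientation: [0.526, -3.091, 0.0]
contact_force: [0.5, 0.5, -0.6]
grip_width: 0.0854
```

```bash
python3 p.py 481 -198 185 176 0 38; python3 z.py g4 310 150 470 290
```

```text
at [576.8 177.3 205.1] xang -160.7 tilt 0.33 F [ 0.55  0.48 -0.62] w 85.4 t 18.25
[19.5, -29.3, 1.9, -0.0, -0.001, 0.037, 0]
[18.4, -30.0, 1.9, -0.0, -0.001, 0.037, 0]
[17.3, -30.7, 1.9, -0.0, -0.001, 0.037, 0]
[16.1, -31.3, 1.9, -0.0, -0.001, 0.037, 0]
[15.0, -31.9, 1.9, -0.0, -0.001, 0.037, 0]
[13.8, -32.4, 1.9, -0.0, -0.001, 0.037, 0]
[12.6, -32.9, 1.9, -0.0, -0.001, 0.037, 0]
[11.3, -33.3, 1.9, -0.0, -0.001, 0.037, 0]
[10.1, -33.7, 1.8, -0.0, -0.001, 0.037, 0]
[8.8, -34.1, 1.8, -0.0, -0.001, 0.037, 0]
[7.6, -34.4, 1.8, -0.0, -0.001, 0.037, 0]
```

View pics/g4.png

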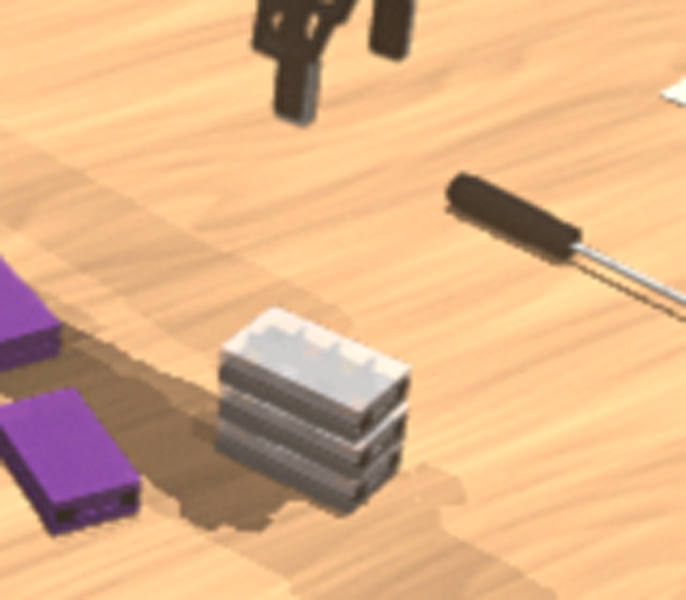

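The pile of three looks square. Next is the handle.

Call:
play_rows --pt "20 -30 0 0 0 0.037 0" --pt "18 -30 0 0 0 0.037 0" --pt "17 -31 0 0 0 0.037 0" --pt "16 -31 0 0 0 0.037 0" --pt "15 -32 0 0 0 0.037 0"

```text
clock: 18.8
tcp_pos: [0.5366, 0.0083, 0.2123]
orientation: [-0.244, 3.125, 0.009]
contact_force: [0.6, -0.8, -0.6]
grip_width: 0.0854
```

Call:
play_rows --pt "14 -32 0 0 0 0.037 0" --pt "13 -32 0 0 0 0.037 0" --pt "11 -32 0 0 0 0.037 0" --pt "10 -28 4 0 0 0.03 0" --pt "8 -20 4 0 0 0.02 0"

```text
clock: 19.3
tcp_pos: [0.4903, -0.1488, 0.2057]
orientation: [0.026, 3.131, 0.012]
contact_force: [0.2, -0.1, -0.2]
grip_width: 0.0856
```

```bash
python3 p.py 481 -198 165 176 0 25
```

```text
at [ 490.3 -148.8  205.7] xang 179.04 tilt 0.76 F [ 0.18 -0.06 -0.19] w 85.6 t 19.3
[3.0, -16.5, 13.4, 0.003, 0.004, 0.018, 0]
[2.6, -16.6, 13.5, 0.003, 0.004, 0.018, 0]
[2.3, -16.6, 13.5, 0.003, 0.004, 0.018, 0]
```

Call:
play_rows --pt "3 -16 10 0.003 0.004 0.018 0" --pt "3 -16 10 0.003 0.004 0.018 0" --pt "2 -10 10 0.003 0.004 0.018 0" --pt "0 0 4 0 0 0 0" --pt "0 0 0 0 0 0 0"

```text
clock: 19.8
tcp_pos: [0.4793, -0.1944, 0.1685]
orientation: [-0.122, -3.136, 0.002]
contact_force: [0.2, 0.1, -0.2]
grip_width: 0.0852
```

```bash
python3 p.py 481 -198 120 176 0 25
```

```text
at [ 479.3 -194.4  168.5] xang 175.53 tilt 0.21 F [ 0.19  0.08 -0.16] w 85.2 t 19.8
[-1.0, -1.7, 24.3, -0.001, -0.002, -0.004, 0]
[-1.0, -1.7, 24.3, -0.001, -0.002, -0.004, 0]
```

Call:
play_rows --pt "-1 -3 20 0 -0.002 -0.004 0" --pt "0 -3 22 0 0 0 0" --pt "0 -1 12 0 0 0 0" --pt "0 0 4 0 0 0 0" --pt "0 0 0 0 0 0 0"

```text
clock: 20.3
tcp_pos: [0.4833, -0.1973, 0.1089]
orientation: [0.103, 3.14, -0.0]
contact_force: [-0.5, -0.0, 0.3]
grip_width: 0.0856
```

```bash
python3 p.py 481 -198 83 176 0 10;  python3 z.py k1 150 150 310 270
```

```text
at [ 483.3 -197.3  108.9] xang 176.25 tilt 0.02 F [-0.47 -0.01  0.33] w 85.6 t 20.3
[0.7, -0.3, 8.6, -0.0, 0.0, 0.001, 0]
[0.7, -0.3, 8.6, -0.0, 0.0, 0.001, 0]
[0.7, -0.3, 8.6, -0.0, 0.0, 0.001, 0]
```

View pics/k1.png

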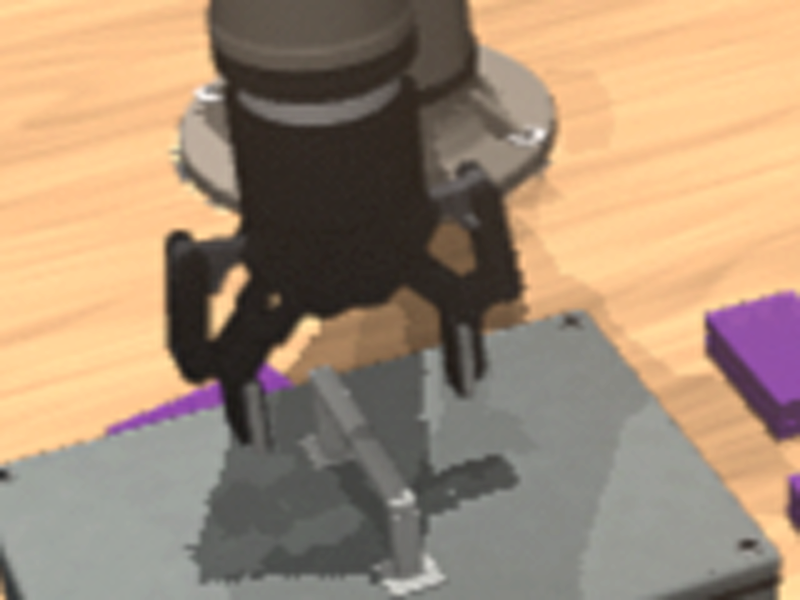

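Call:
play_rows --pt "1 -1 9 0 0 0 0" --pt "1 0 9 0 0 0 0" --pt "1 0 5 0 0 0 0" --pt "0 0 0 0 0 0 0"

```text
clock: 20.75
tcp_pos: [0.4818, -0.198, 0.0862]
orientation: [0.101, 3.135, -0.0]
contact_force: [-0.2, 0.7, 0.1]
grip_width: 0.0857
```

```bash
python3 p.py 481 -198 83 176 0 10;  python3 z.py k2 150 150 310 270
```

```text
at [ 481.8 -198.    86.2] xang 176.3 tilt 0.26 F [-0.22  0.67  0.14] w 85.7 t 20.75
[0.8, -0.0, 3.2, 0.0, 0.004, 0.005, 0]
```

View pics/k2.png

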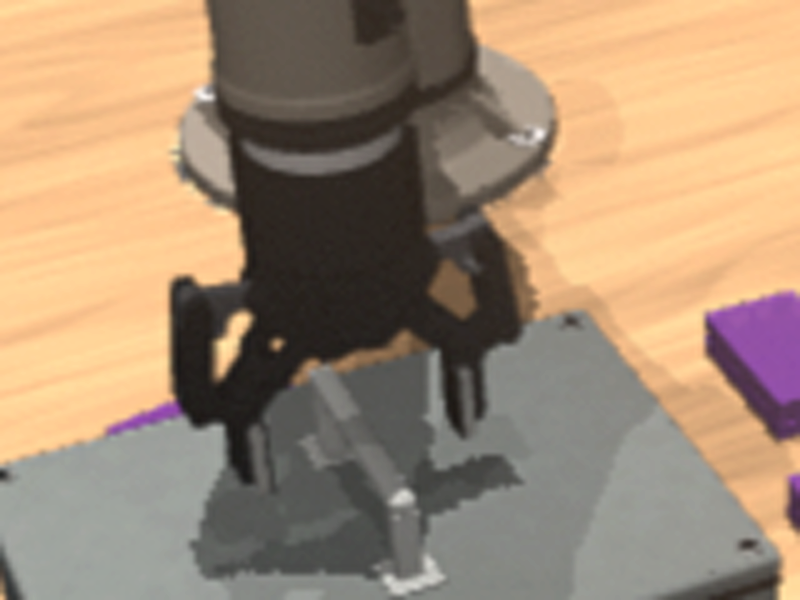

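Call:
play_rows --pt "1 0 4 0 0.004 0.005 0" --pt "0 0 2 0 0 0 0" --pt "0 0 0 0 0 0 80" --pt "0 0 0 0 0 0 150" --pt "0 0 0 0 0 0 190" --force 60

```text
clock: 21.3
tcp_pos: [0.4815, -0.1983, 0.0805]
orientation: [0.11, 3.138, -0.001]
contact_force: [-0.2, -0.5, -0.9]
grip_width: 0.044
```

Call:
play_rows --pt "0 0 0 0 0 0 255" --pt "0 0 0 0 0 0 255" --pt "0 0 0 0 0 0 255" --pt "0 0 0 0 0 0 255" --force 100

```text
clock: 21.7
tcp_pos: [0.4818, -0.1983, 0.0809]
orientation: [0.11, 3.137, -0.0]
contact_force: [-1.0, 0.0, -1.1]
grip_width: 0.0105
```

```bash
python3 p.py 481 -198 83 176 0 10;  python3 z.py k3 150 150 310 270
```

```text
at [ 481.8 -198.3   80.9] xang 175.99 tilt 0.13 F [-0.99  0.05 -1.15] w 10.5 t 21.7
[0.8, 0.2, -2.1, -0.0, 0.002, -0.0, 0]
```

View pics/k3.png

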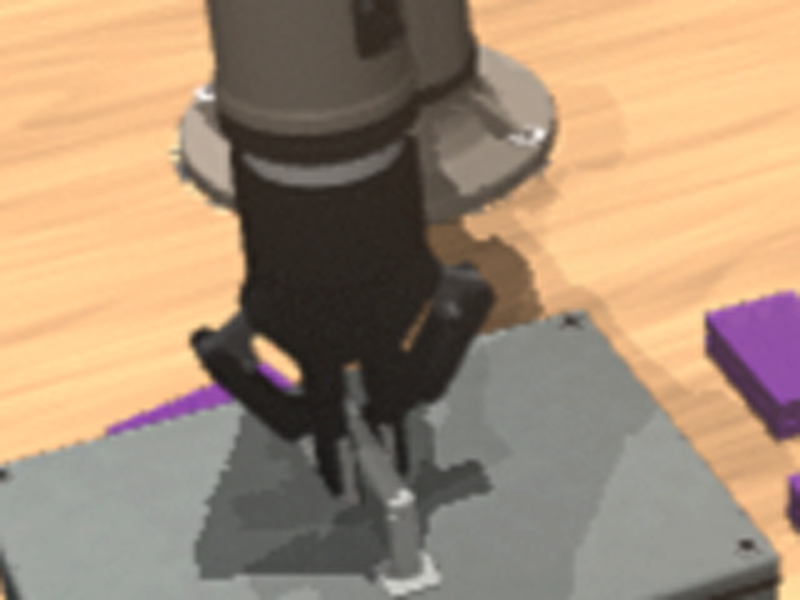

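Call:
play_rows --pt "0 0 -2 0 0 0 255" --pt "0 0 -2 0 0 0 255" --pt "0 0 -2 0 0 0 255"

```text
clock: 22.05
tcp_pos: [0.4799, -0.1979, 0.0861]
orientation: [-0.109, -3.138, 0.0]
contact_force: [-2.5, -0.5, 0.7]
grip_width: 0.0105
```

```bash
python3 p.py 481 -198 111 176 0 10
```

```text
at [ 479.9 -197.9   86.1] xang 176.01 tilt 0.1 F [-2.52 -0.55  0.73] w 10.5 t 22.05
[-0.4, 0.0, -8.3, -0.0, -0.001, 0.0, 0]
[-0.4, 0.0, -8.3, -0.0, -0.001, 0.0, 0]
[-0.4, 0.0, -8.3, -0.0, -0.001, 0.0, 0]
```

```bash
python3 z.py k4 150 150 310 270; python3 p.py 481 -198 111 176 0 10|head -1
```

```text
at [ 479.7 -198.    86.4] xang 176.0 tilt 0.1 F [-4.63 -0.1   0.93] w 10.5 t 22.1
```

View pics/k4.png

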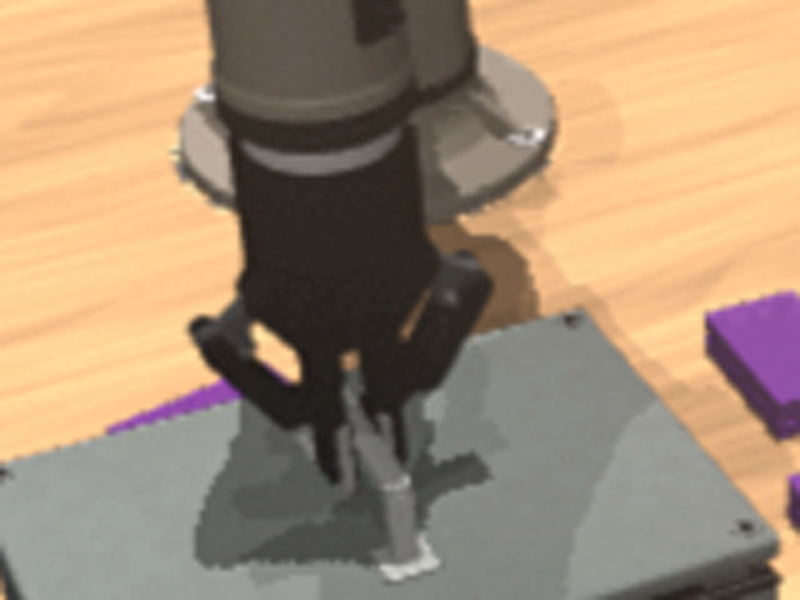

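```bash
cat > lid.py <<'E'
from h import *
f=grab_frame('scene')
P=[]
for v in range(215,310):
  for u in range(140,310):
    p=dep(f,u,v)
    if f['depth'][v,u]>0: P.append(p)
P=np.array(P);c=np.array([.481,-.198]);a=np.radians(-4);X=np.array([np.cos(a),np.sin(a)]);Y=np.array([-X[1],X[0]])
l=np.c_[(P[:,:2]-c)@X,(P[:,:2]-c)@Y]
m=(abs(l[:,0])<.1)&(abs(l[:,1])<.14)&(abs(l[:,1])>.03)&(P[:,2]>.095)&(P[:,2]<.155)
for i in range(4):
    A=np.c_[np.ones(m.sum()),l[m]];s=np.linalg.lstsq(A,P[m,2],rcond=None)[0]
    e=P[:,2]-np.c_[np.ones(len(l)),l]@s;m=m&(abs(e)<.006)
print('lid top z at centre %.4f slope x %.4f y %.4f n %d rms %.4f'%(*s,m.sum(),e[m].std()))
E
python3 lid.py; python3 - <<'E'
from h import *
print({k:np.round(v,2) for k,v in r.get_obs().items()})
E
```

```text
lid top z at centre 0.1067 slope x 0.0491 y -0.0002 n 5060 rms 0.0012
{'clock': np.float64(22.15), 'joints': array([-0.15,  0.4 ,  0.53,  2.05, -0.29,  0.76,  2.06]), 'qvel': array([-0.  , -0.01,  0.01,  0.01, -0.14, -0.16, -0.13]), 'tau': array([ -0.87, -42.01,   5.62, -22.39,  -0.56,  -0.78,  -0.08]), 'tcp_pos': array([ 0.48, -0.2 ,  0.09]), 'orientation': array([-0.11, -3.14, -0.  ]), 'contact_force': array([-3.9 ,  0.15,  1.9 ]), 'moment': array([-0.28,  0.73,  0.04]), 'grip_width': np.float64(0.01)}
```

Call:
play_rows --pt "-1 0 -1 0 0.02 0 255" --pt "-1 0 -1 0 0.02 0 255" --pt "0 0 0 0 0 0 255" --force 120

```text
clock: 22.45
tcp_pos: [0.4797, -0.1982, 0.0886]
orientation: [-0.109, -3.091, -0.004]
contact_force: [5.9, -9.0, 3.5]
grip_width: 0.0101
```

```bash
python3 lid.py;python3 p.py 481 -198 111 176 0 10;  python3 - <<'E'
from h import *
print({k:np.round(v,2) for k,v in r.get_obs().items() if k in('contact_force','moment')})
E
```

```text
lid top z at centre 0.1097 slope x 0.0756 y 0.0000 n 4873 rms 0.0012
at [ 481.4 -198.4   88.9] xang 175.95 tilt 2.57 F [ 9.1  -1.83  2.76] w 10.2 t 22.5
[0.5, 0.1, -7.3, 0.0, -0.015, -0.0, 0]
[0.3, 0.1, -7.3, 0.0, -0.015, -0.0, 0]
[0.2, 0.1, -7.4, 0.0, -0.015, -0.0, 0]
{'contact_force': array([ 9.1 , -1.83,  2.76]), 'moment': array([-0.18, -1.29, -0.04])}
```

```bash
python3 z.py k5 130 170 310 305; python3 lid.py; python3 p.py 481 -198 111 176 0 10|head -1
```

```text
lid top z at centre 0.1096 slope x 0.0756 y 0.0001 n 4848 rms 0.0012
at [ 484.8 -198.8   89.8] xang 176.01 tilt 2.16 F [13.24 -1.44  6.47] w 10.2 t 22.6
```

View pics/k5.png

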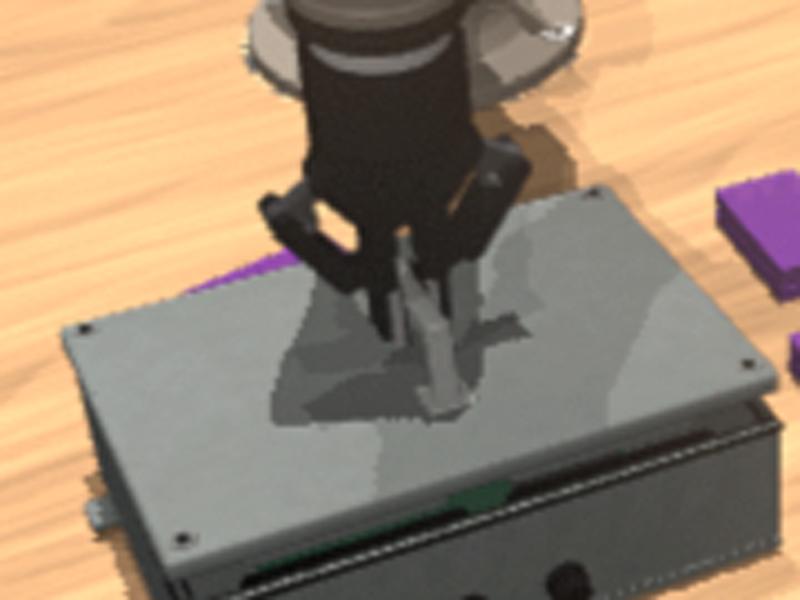

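Call:
play_rows --pt "0 0 0 0 0 0 255" --pt "0 0 0 0 0 0 255" --pt "0 0 0 0 0 0 255"

```text
clock: 22.9
tcp_pos: [0.4883, -0.1988, 0.0905]
orientation: [-0.111, -3.107, -0.0]
contact_force: [-1.0, 0.5, 1.4]
grip_width: 0.0097
```

```bash
cat > o.py <<'E'
from h import *
print({k:np.round(v,3) for k,v in r.get_obs().items() if k in('contact_force','moment','tcp_pos','qvel','tau','joints')})
E
python3 lid.py;python3 p.py 481 -198 111 176 0 10|head -1; python3 o.py
```

```text
lid top z at centre 0.1063 slope x 0.0459 y -0.0001 n 5020 rms 0.0012
at [ 488.3 -198.8   90.5] xang 175.89 tilt 1.86 F [-0.25  0.23  0.66] w 9.7 t 22.95
{'joints': array([-0.158,  0.428,  0.533,  2.008, -0.282,  0.81 ,  2.037]), 'qvel': array([ 0.002, -0.001,  0.   ,  0.003, -0.   , -0.002,  0.001]), 'tau': array([ -0.415, -43.816,   6.609, -21.111,   0.436,  -0.046,   0.536]), 'tcp_pos': array([ 0.488, -0.199,  0.09 ]), 'contact_force': array([-0.247,  0.231,  0.656]), 'moment': array([ 0.009,  0.089, -0.523])}
```

```bash
python3 z.py k6 170 170 290 260
```

```text
(no output)
```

View pics/k6.png

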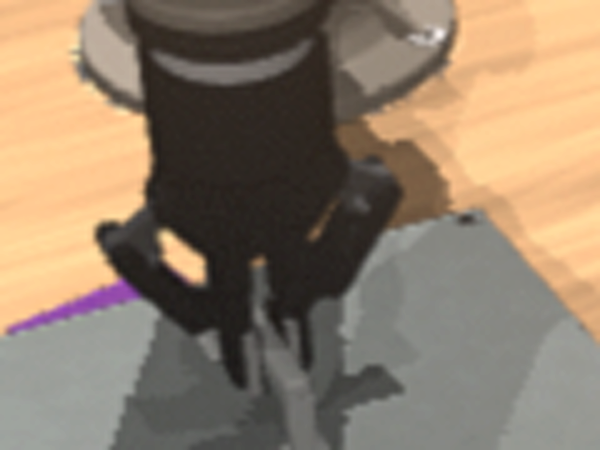

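```bash
python3 - <<'E'
from h import *
import pickle
f=pickle.load(open('k3.pkl','rb'))
for z in(.10,.11,.12,.13): print(z,proj(f,[.49,-.212,z]),proj(f,[.49,-.185,z]))
for u in (214,216,218,219,220,229,230,231,232):
  print(u,[(v,dep(f,u,v).round(3).tolist()) for v in range(232,254,2)  if dep(f,u,v)[2]>.106 and f['depth'][v,u]>0][-3:])
E
```

```text
0.1 (np.float64(218.58219765698456), np.float64(256.4568433185092)) (np.float64(229.86901177031743), np.float64(252.59607153071192))
0.11 (np.float64(218.1168843267296), np.float64(252.90964962423516)) (np.float64(229.46916527138094), np.float64(249.06526519758236))
0.12 (np.float64(217.64644007473), np.float64(249.32373780595532)) (np.float64(229.06495444397245), np.float64(245.49632085989117))
0.13 (np.float64(217.17077885490068), np.float64(245.69846499153138)) (np.float64(228.65630684059386), np.float64(241.88861186887144))
214 [(240, [0.486, -0.216, 0.145]), (242, [0.483, -0.216, 0.137]), (244, [0.482, -0.216, 0.131])]
216 [(244, [0.49, -0.214, 0.136]), (246, [0.483, -0.213, 0.125]), (248, [0.489, -0.215, 0.124])]
218 [(244, [0.487, -0.209, 0.131]), (246, [0.489, -0.21, 0.128]), (248, [0.489, -0.21, 0.122])]
219 [(246, [0.493, -0.209, 0.13]), (248, [0.492, -0.209, 0.124]), (250, [0.49, -0.209, 0.117])]
220 [(246, [0.492, -0.206, 0.128]), (248, [0.492, -0.207, 0.123]), (250, [0.493, -0.208, 0.118])]
229 [(248, [0.53, -0.2, 0.146]), (250, [0.534, -0.203, 0.144]), (252, [0.536, -0.204, 0.14])]
230 [(248, [0.532, -0.199, 0.146]), (250, [0.537, -0.201, 0.145]), (252, [0.535, -0.201, 0.139])]
231 [(248, [0.534, -0.197, 0.147]), (250, [0.537, -0.199, 0.145]), (252, [0.54, -0.201, 0.142])]
232 [(250, [0.54, -0.198, 0.146]), (252, [0.538, -0.198, 0.139])]
```

The lid is hinging on its rear edge: front up, slope about 0.05, with the bar slipping in the pads. I'll let it settle back, then regrip with the bar at the true grasp point.

Call:
play_rows --pt "0 0 0 0 0 0 200" --pt "0 0 0 0 0 0 150" --pt "0 0 0 0 -0.03 0 120" --pt "0 0 0 0 0 0 120"

```text
clock: 23.4
tcp_pos: [0.4887, -0.1987, 0.0904]
orientation: [-0.107, -3.138, 0.003]
contact_force: [-0.1, -0.1, -0.4]
grip_width: 0.0453
```

```bash
python3 lid.py;python3 p.py 481 -198 85 176 120 10; python3 z.py k7 130 170 310 305;python3 z.py k7t 300 210 440 310 top
```

```text
lid top z at centre 0.1013 slope x -0.0002 y -0.0005 n 5314 rms 0.0013
at [ 489.3 -198.5   90.5] xang 176.12 tilt 0.13 F [ 1.28 -0.41 -0.22] w 45.4 t 23.45
[8.3, -0.0, 5.5, -0.002, -0.001, 0.002, 120]
```

View pics/k7.png

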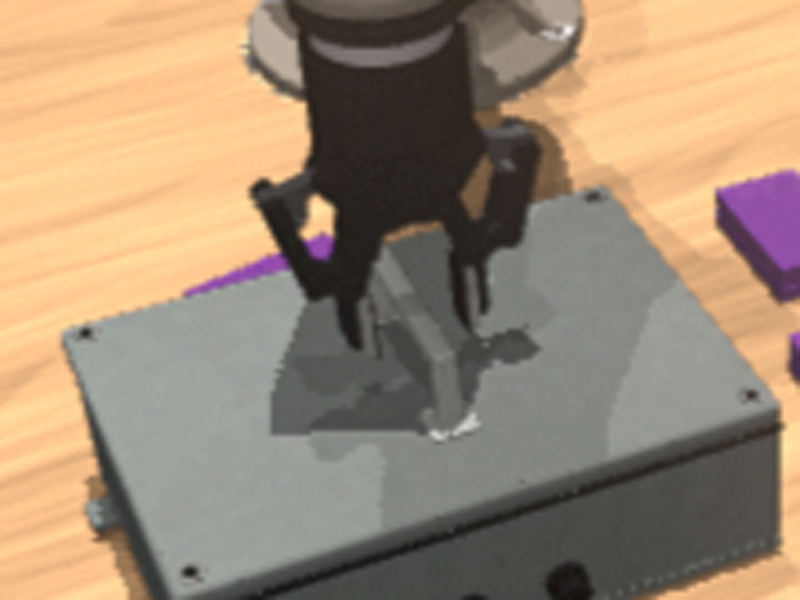

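View pics/k7t.png

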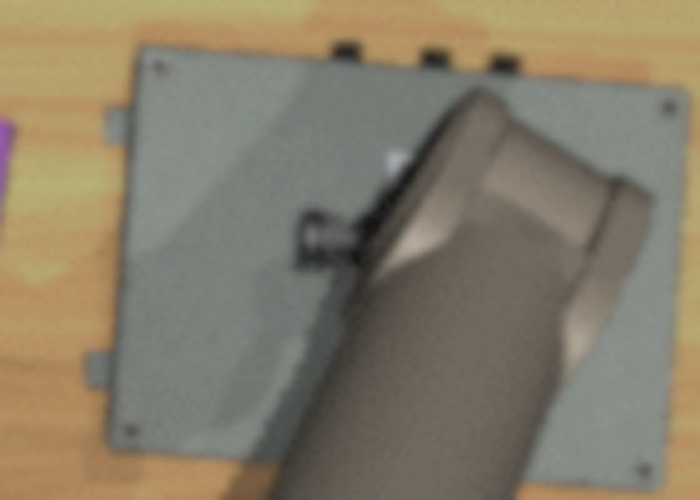

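Call:
play_rows --pt "7 0 3 -0.002 0 0.002 120" --pt "2 0 2 0 0 0 120" --pt "0 0 0 0 0 0 120"

```text
clock: 23.85
tcp_pos: [0.4804, -0.1978, 0.0851]
orientation: [-0.108, -3.138, 0.0]
contact_force: [0.3, -0.4, 0.5]
grip_width: 0.0453
```

```bash
python3 p.py 481 -198 86 176 120 10
```

```text
at [ 480.4 -197.8   85.1] xang 176.05 tilt 0.1 F [ 0.28 -0.39  0.48] w 45.3 t 23.85
[-0.6, -0.2, -0.9, -0.0, -0.002, 0.001, 120]
```

Call:
play_rows --pt "0 0 0 0 0 0 200" --pt "0 0 0 0 0 0 255" --pt "0 0 0 0 0 0 255" --pt "0 0 0 0 0 0 255" --pt "0 0 0 0 0 0 255" --force 120

```text
clock: 24.35
tcp_pos: [0.4811, -0.198, 0.0853]
orientation: [-0.108, -3.139, 0.001]
contact_force: [-0.2, -0.8, 1.0]
grip_width: 0.0095
```

```bash
python3 p.py 481 -198 86 176 120 10;python3 o.py
```

```text
at [ 481.1 -198.    85.3] xang 176.07 tilt 0.06 F [-0.17 -0.78  0.97] w 9.5 t 24.35
[0.1, 0.0, -0.7, -0.001, -0.001, 0.001, 120]
{'joints': array([-0.151,  0.408,  0.525,  2.052, -0.293,  0.755,  2.057]), 'qvel': array([ 0.001,  0.003, -0.004, -0.006,  0.026,  0.04 ,  0.004]), 'tau': array([-4.8000e-02, -4.2293e+01,  6.4260e+00, -2.0619e+01, -6.3000e-02,
       -5.5000e-02, -3.4000e-02]), 'tcp_pos': array([ 0.481, -0.198,  0.085]), 'contact_force': array([-0.166, -0.782,  0.965]), 'moment': array([-0.029,  0.162,  0.077])}
```

Call:
play_rows --pt "0 0 -3 0 0 0 255"

```text
clock: 24.45
tcp_pos: [0.48, -0.1975, 0.0874]
orientation: [-0.107, -3.136, 0.0]
contact_force: [1.3, -2.3, -11.4]
grip_width: 0.01
```

```bash
python3 o.py;python3 p.py 481 -198 86 176 120 10;
```

```text
{'joints': array([-0.154,  0.404,  0.528,  2.051, -0.289,  0.761,  2.053]), 'qvel': array([-0.025, -0.04 ,  0.017, -0.032,  0.212,  0.333, -0.027]), 'tau': array([ 2.6800e-01, -4.5870e+01,  7.2900e+00, -2.3711e+01,  1.1000e-02,
        6.0000e-03,  8.1000e-02]), 'tcp_pos': array([ 0.48 , -0.198,  0.087]), 'contact_force': array([  1.278,  -2.289, -11.355]), 'moment': array([-0.054,  1.95 , -0.08 ])}
at [ 480.  -197.5   87.4] xang 176.08 tilt 0.19 F [  1.28  -2.29 -11.36] w 10.0 t 24.45
[-1.0, -0.4, 1.4, -0.0, -0.003, 0.001, 120]
```

Call:
play_rows --pt "0 0 -4 0 0 0 255"

```text
clock: 24.55
tcp_pos: [0.4794, -0.1972, 0.091]
orientation: [-0.107, -3.135, -0.0]
contact_force: [-2.0, 0.5, -3.0]
grip_width: 0.0101
```

```bash
python3 o.py;python3 p.py 481 -198 86 176 120 10; python3 lid.py; python3 o.py
```

```text
{'joints': array([-0.158,  0.398,  0.531,  2.049, -0.284,  0.77 ,  2.049]), 'qvel': array([-0.04 , -0.061,  0.04 , -0.034,  0.084,  0.167, -0.014]), 'tau': array([  0.674, -42.863,   7.04 , -21.28 ,   0.265,   0.425,   0.064]), 'tcp_pos': array([ 0.479, -0.197,  0.091]), 'contact_force': array([-2.041,  0.512, -2.979]), 'moment': array([ 0.092, -0.346, -0.069])}
at [ 479.4 -197.2   91. ] xang 176.08 tilt 0.28 F [-2.04  0.51 -2.98] w 10.1 t 24.55
[-1.7, -0.7, 5.0, -0.0, -0.005, 0.001, 120]
lid top z at centre 0.1070 slope x 0.0157 y -0.0049 n 5263 rms 0.0013
{'joints': array([-0.158,  0.397,  0.532,  2.048, -0.284,  0.77 ,  2.049]), 'qvel': array([-0.002, -0.006,  0.01 , -0.013, -0.031, -0.016,  0.06 ]), 'tau': array([ 5.1800e-01, -4.0580e+01,  6.8040e+00, -1.9958e+01,  3.2200e-01,
        2.7300e-01,  1.0000e-02]), 'tcp_pos': array([ 0.48 , -0.197,  0.092]), 'contact_force': array([-4.138, -0.08 ,  0.377]), 'moment': array([ 0.109, -0.84 , -0.068])}
```

Call:
play_rows --pt "-1 0 -5 0 0 0 255" --pt "0 0 -5 0 0 0 255"

```text
clock: 24.8
tcp_pos: [0.4811, -0.1974, 0.1025]
orientation: [-0.107, -3.136, -0.0]
contact_force: [0.7, 1.5, -1.9]
grip_width: 0.0096
```

```bash
python3 o.py;python3 p.py 481 -198 86 176 120 10; python3 lid.py; python3 o.py
```

```text
{'joints': array([-0.167,  0.382,  0.541,  2.038, -0.271,  0.794,  2.037]), 'qvel': array([-0.05 , -0.089,  0.053, -0.021, -0.057, -0.072, -0.081]), 'tau': array([  0.289, -43.146,   6.642, -23.302,  -0.091,  -0.171,   0.08 ]), 'tcp_pos': array([ 0.481, -0.197,  0.103]), 'contact_force': array([ 0.684,  1.467, -1.896]), 'moment': array([ 0.037, -1.807,  0.095])}
at [ 481.1 -197.4  102.5] xang 176.08 tilt 0.21 F [ 0.68  1.47 -1.9 ] w 9.6 t 24.8
[-0.0, -0.3, 8.3, -0.0, -0.002, 0.001, 120]
[-0.0, -0.3, 8.3, -0.0, -0.002, 0.001, 120]
lid top z at centre 0.1186 slope x -0.0010 y -0.0009 n 5317 rms 0.0013
{'joints': array([-0.167,  0.381,  0.541,  2.038, -0.271,  0.795,  2.037]), 'qvel': array([ 0.005,  0.009, -0.004,  0.007, -0.013, -0.037,  0.011]), 'tau': array([-4.8200e-01, -4.1630e+01,  6.1480e+00, -2.2473e+01, -2.1000e-02,
       -2.2000e-02,  2.5000e-02]), 'tcp_pos': array([ 0.481, -0.198,  0.103]), 'contact_force': array([-0.254, -0.126, -4.089]), 'moment': array([-0.066, -0.059,  0.029])}
```

The gasket has let go, with the lid level at about +17 mm and carrying only its weight. On to +30 mm.

Call:
play_rows --pt "0 0 -4 0 0 0 255" --pt "0 0 -4 0 0 0 255" --pt "0 0 -3 0 0 0 255" --pt "0 0 0 0 0 0 255"

```text
clock: 25.25
tcp_pos: [0.4802, -0.1972, 0.1149]
orientation: [-0.108, -3.135, -0.001]
contact_force: [1.3, -0.4, -6.1]
grip_width: 0.0097
```

```bash
python3 p.py 481 -198 115 176 255 10; python3 lid.py; python3 o.py
```

```text
at [ 480.2 -197.2  114.9] xang 176.06 tilt 0.27 F [ 1.27 -0.42 -6.07] w 9.7 t 25.25
[-0.9, -0.7, -0.1, 0.0, -0.005, 0.001, 255]
lid top z at centre 0.1309 slope x -0.0022 y 0.0005 n 5209 rms 0.0013
{'joints': array([-0.177,  0.362,  0.551,  2.03 , -0.255,  0.82 ,  2.024]), 'qvel': array([ 0.002,  0.006, -0.002,  0.006, -0.002, -0.003,  0.001]), 'tau': array([-4.6000e-02, -4.2983e+01,  6.5790e+00, -2.4052e+01,  3.3000e-02,
        3.7000e-02, -1.4000e-02]), 'tcp_pos': array([ 0.48 , -0.197,  0.115]), 'contact_force': array([ 1.134, -0.519, -5.04 ]), 'moment': array([-0.008,  0.042,  0.031])}
```

Call:
play_rows --pt "0 0 0 0 0 0 255" --pt "0 0 0 0 0 0 255" --pt "0 0 0 0 0 0 255" --pt "0 0 0 0 0 0 255"

```text
clock: 25.7
tcp_pos: [0.4795, -0.197, 0.1141]
orientation: [-0.108, -3.134, -0.001]
contact_force: [-0.7, -0.4, -6.4]
grip_width: 0.0099
```

```bash
python3 p.py 481 -198 115 176 255 10|head -1; python3 lid.py; python3 z.py l1 60 130 500 390; python3 z.py l1t 0 0 640 480 top; python3 - <<'E'
from m import *
import pickle
t=pickle.load(open('l1t.pkl','rb'))
g=cv2.GaussianBlur(t['color'],(0,0),0.8).astype(float)
sat=g.max(2)-g.min(2)
nw=((g[...,2]-g[...,0]<25)&(sat<25)&(g[...,1]>60)).astype(np.uint8)
print('pile',rect(t,nw,(243,226),.04,(225,195,265,258)))
E
```

```text
at [ 479.5 -197.   114.1] xang 176.06 tilt 0.35 F [-0.75 -0.4  -6.42] w 9.9 t 25.7
lid top z at centre 0.1301 slope x -0.0037 y 0.0005 n 5226 rms 0.0013
pile {'c': array([580.3, 179. ]), 'size': array([105. ,  64.3]), 'ang': 19.4, 'n': 100}
```

View pics/l1.png

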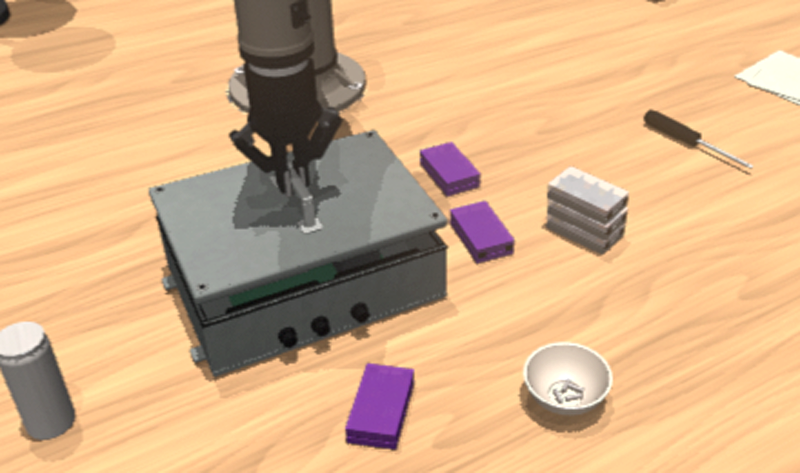

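View pics/l1t.png

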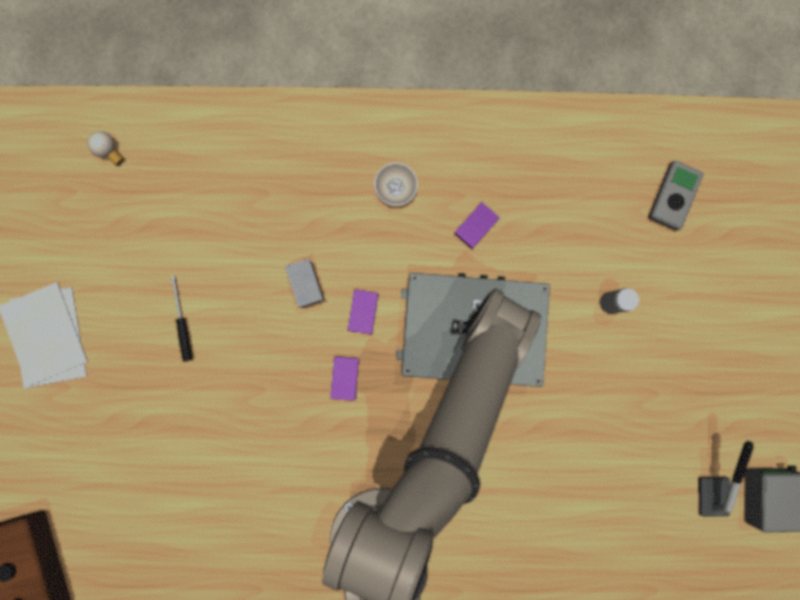

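The lid is held level at about +29 mm, the pile is square and the bystanders haven't moved. Handing in.

```bash
python3 -c "
from bench import r
print(r.hand_in())"
```

```text
the job is handed in; nothing more can be done
None
```

I stacked both grey cases on the one on the bench, freed the lid's gasket, and handed in at about 26 s while holding the lid above its seat. No verdict was reported.

**Last checks:**
- **Lid:** about 29 mm above its seat by depth fit, with a tilt below 0.004 rad. The wrist carried about 6 N downward, close to the lid's weight, with the grip set to 120 N.
- **Pile:** centred at (580, 179) mm and 19.4°, matching the foot case as first measured. The edges looked flush to about 2 mm.
- **Bystanders:** the bowl, screwdriver and can look unmoved in both views; I didn't measure them. The purple cases were left alone.

**What disagreed or went wrong:**
- **Fingertip height:** the cameras put the fingertips about 35 mm higher than the reported TCP, beyond the open-finger setback. I worked from the camera heights. The placing contacts came within about 0.1 mm of that prediction.
- **First pull:** the lid hinged on its rear edge, with the front up about 17 mm (slope 0.076 rad), and the bar slipped in the fingers. I let the lid settle back flat and gripped the bar nearer the true grasp point. The second pull came up nearly level.
- **Slow sag:** the lid sank about 0.8 mm over the last 0.4 s of still rows before hand-in. It was still well inside the 20 to 40 mm band.

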